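Lay the layer board over the bottom pots and set the next layer on it

TASK

The grey carry box already holds its bottom layer of six capped pots, in the bay between its two dividers: take the white layer board off the sloping stand by its grip, tuck its edge under the two clips inside the box's near wall and let it down between the dividers, flat on the pots, without dropping it or tipping any pot. Then set out the next layer on the board as its printed silhouettes show: the small capped pot from the shallow tray standing upright on the round mark and the thick syringe lying on the syringe mark, its nozzle at the nozzle end; set them down rather than drop them. Leave everything else where it stands and let go of it all.

Things in the scene. Friction and masses are not known exactly. Their poses are not given: they have to be found in the camera images.
- box: Grey open carry box, fixed; 170 x 248 mm outside, 66 mm high, walls 4 mm, inside 162 mm (its x) by 240 mm (its y), floor 3 mm thick. Origin at the centre of its underside, z up; its -x wall is the near wall, on the robot's side. Two cross dividers (parallel to its x, 3 mm thick, tops 61 mm above the table) bound the middle bay that holds the six pots.
- box_mid (a point): Point on the box's axis at pot-top height, 45 mm up; box's axes. The bay between the dividers is 187 mm wide (y); the dividers slide as a pair, stiffly, and are set up to 11 mm to either side of this point, which is not measured: see it or feel for it. The board is 7 mm narrower than the bay and 6 mm shorter than the inside (x). It comes to rest on a divider if too far aside, and flat at this height if in the bay.
- clip_a (a point): Middle of the underside of one of two alike fixed clips: 30 mm wide (box y), 4 mm thick, sticking out 8 mm from the inside of the near wall at box y = +55 mm (the other at -55 mm), underside 55 mm above the table, 10 mm over the pot tops. The board (4 mm) is too long to go down level past them: its near edge goes first, low, tilted about 15 to 20 degrees, just inside the clips, then under them to the wall.
- board_grip (a point): Centre of the layer board's bridge grip: a bar 12 mm thick (x), 76 mm long (y), 18 mm high over the board's middle, its centre 23 mm above the upper face, a 14 mm gap under it. Axes are the board's: z its upward normal, x along its 156 mm side, y along its 180 mm side. At the start the board lies face up on the sloping stand, 35 degrees from level, low edge (board -x) towards the robot, grip leaning to the robot.
- board_c (a point): Centre of the layer board's plate: loose plastic sheet 156 mm (x) x 180 mm (y) x 4 mm thick, with the grip about 150 g. The point lies half-way through the thickness; same axes as board_grip. It may lie in the box either way round (half a turn).
- spot_pot (a point): Centre of the round mark (42 mm across) printed on the board's upper face, 43 mm to board -x and 45 mm to board +y of the centre. Board's axes.
- spot_syringe (a point): Point of the printed syringe silhouette where the middle of the barrel belongs, on the board's upper face, 43 mm to board +x and 10 mm to board +y of the centre. The silhouette runs along the board's y, nozzle to +y. Board's axes.
- spot_nozzle (a point): Nozzle end of the printed syringe silhouette, 55 mm to board +y of spot_syringe, on the board's upper face.
- stand_mid (a point): Sloping sheet-steel stand, fixed, 190 mm wide, its slope 35 degrees from level rising away from the robot, with a 13 mm lip along its foot. The point is on the slope under the board's usual middle; axes: stand's own, z up, x level in the direction in which the slope rises.
- pot_c (a point): Centre (half-way up) of the small capped pot for the next layer: upright cylinder 36 mm across (the cap; below it 33 mm), 42 mm high, cap the top 11 mm, about 50 g, loose, in the shallow tray. z is its axis.
- syringe_c (a point): Middle of the barrel of the thick syringe lying loose in the shallow tray: barrel 24 mm across and 85 mm long, 140 mm over all, about 45 g, axis 12.5 mm above what it lies on; its x axis runs along it to the nozzle, z up. A flat-sided flange 38 mm wide, 42 mm behind this point, keeps it from rolling; the plunger sticks out 43 mm behind the flange. It balances close to this point.
- syringe_nozzle (a point): Tip of the thick syringe's nozzle, on its axis, 54.5 mm ahead of syringe_c.
- tray_in (a point): Centre of the inner floor of the shallow blue-grey tray, fixed, 205 mm (x) x 195 mm (y), rim 12 mm high, floor 3 mm thick. The stand and the tray are on either side of the box, either way round.
- tallpot_c (a point): Bystander: centre of a taller, wider capped pot, 44 mm across and 68 mm high, beside the small pot in the tray. Leave it.
- slim_c (a point): Bystander: middle of the barrel of a slim syringe, 15 mm across, on the table beyond the box. Leave it.
- brown_c (a point): Bystander: middle of a brown bottle 68 mm across, 150 mm high. Leave it.
- gel_c (a point): Bystander: middle of a clear bottle 60 mm across, 160 mm high. Leave it.
- dish_c (a point): Bystander: middle of a steel kidney dish about 80 x 150 x 36 mm, beyond the box. Leave it.
- low1: Bottom-layer capped pot 1 of 6, like the small pot (36 mm across, 42 mm high, about 50 g), loose on the box floor, three in a row along the box's y in two rows 86 mm apart; tops 45 mm above the table. Origin at the centre of its underside, z up.
- low2: Bottom-layer capped pot 2 of 6, like the small pot (36 mm across, 42 mm high, about 50 g), loose on the box floor, three in a row along the box's y in two rows 86 mm apart; tops 45 mm above the table. Origin at the centre of its underside, z up.
- low3: Bottom-layer capped pot 3 of 6, like the small pot (36 mm across, 42 mm high, about 50 g), loose on the box floor, three in a row along the box's y in two rows 86 mm apart; tops 45 mm above the table. Origin at the centre of its underside, z up.
- low4: Bottom-layer capped pot 4 of 6, like the small pot (36 mm across, 42 mm high, about 50 g), loose on the box floor, three in a row along the box's y in two rows 86 mm apart; tops 45 mm above the table. Origin at the centre of its underside, z up.
- low5: Bottom-layer capped pot 5 of 6, like the small pot (36 mm across, 42 mm high, about 50 g), loose on the box floor, three in a row along the box's y in two rows 86 mm apart; tops 45 mm above the table. Origin at the centre of its underside, z up.
- low6: Bottom-layer capped pot 6 of 6, like the small pot (36 mm across, 42 mm high, about 50 g), loose on the box floor, three in a row along the box's y in two rows 86 mm apart; tops 45 mm above the table. Origin at the centre of its underside, z up.
Not all that is in view belongs to the job. What is shaped like the low1 but yellow is not meant.

How it is judged (in metres and radians):
On the way:
1. the layer board lies flat on the six pots between the dividers, under the clips, let go (z of board_c in the frame of box between 0.0445 and 0.0495 m and angle between board_c's own z axis and vertical below 0.035 rad and angle between the x axis of board_c and the x axis of box, either way round below 0.08 rad and x of board_c in the frame of box between -0.006 and 0.006 m and y of board_c in the frame of box between -0.017 and 0.017 m and contact force between the fingers and board below 0.05 N and contact force between each of pot, syringe and board below 0.01 N), for 0.2 s.
At the end, for the whole second after the job is handed in: Board level (2 deg) on the six upright pots, within 2.5 mm of pot-top height, square between the dividers and under both clips; small pot upright on it within 9 mm of its mark; thick syringe lying on it, mid-barrel within 10 mm and nozzle within 14 mm of the mark; all released and at rest (z of board_c in the frame of box between 0.0445 and 0.0495 m and angle between board_c's own z axis and vertical below 0.035 rad and angle between the x axis of board_c and the x axis of box, either way round below 0.08 rad and x of board_c in the frame of box between -0.006 and 0.006 m and y of board_c in the frame of box between -0.017 and 0.017 m and angle between each of low1, low2, low3, low4, low5, low6's own z axis and vertical below 0.1 rad and horizontal distance between each of low1, low2, low3, low4, low5, low6 and box below 0.11 m and horizontal distance between pot_c and spot_pot below 0.009 m and angle between pot_c's own z axis and vertical below 0.08 rad and z of pot_c in the frame of spot_pot between 0.018 and 0.024 m and horizontal distance between syringe_c and spot_syringe below 0.01 m and horizontal distance between syringe_nozzle and spot_nozzle below 0.014 m and z of syringe_c in the frame of spot_syringe between 0.009 and 0.017 m and linear speed of each of board, pot, syringe below 0.02 m/s); the robot touches nothing.
It fails at once if the board, the small pot or the thick syringe is dropped (moves faster than 0.45 m/s out of the fingers, a fall of about 10 mm) ((linear speed of board above 0.45 m/s and contact force between the fingers and board below 0.02 N) or (linear speed of pot above 0.45 m/s and contact force between the fingers and pot below 0.02 N) or (linear speed of syringe above 0.45 m/s and contact force between the fingers and syringe below 0.02 N)).
It fails at once if a pot of the bottom layer is tipped over by more than 25 degrees (angle between any of low1, low2, low3, low4, low5, low6's own z axis and vertical above 0.44 rad).
It fails at once if a bystander is moved by more than 30 mm (distance of any of tallpot_c, slim_c, brown_c, gel_c, dish_c from where it was at the start of the episode above 0.03 m).
It also fails if it takes over 72 s, if anything falls off the work surface, if the arm or the gripper's body presses on something with over 40 N, if the wrist force passes 120 N, or if a joint passes its speed limit or range.

ROBOT

A 6-joint arm with a two-finger parallel gripper is mounted at the origin on the work surface. World frame = base frame: x ahead of the robot, y to its left, z up, the work surface at z = 0. Lengths are in m, angles in degrees, forces in N, time in s.
With the tool pointing down it reaches from about 0.4 to 0.825 m from the base axis. Payload 7 kg.
Tool frame: the origin (TCP) lies midway between the tips of the shut fingers; the grasp point (between the pads) lies 19 mm behind it; z points along the fingers, y is the line along which they close (so a half turn about z gives the same grasp; the last joint's range is limited). The gripper opens to 88 mm and grips with 3 to 60 N. Pads are 19 mm wide; open, the fingers measure 130 mm over their backs; the gripper's body (78 mm by 193 mm) begins 47 mm behind the grasp point.
Start: joints at [16.507, 20.546, 0.682, 0, -70.136, -16.507], TCP at [0.675, -0, 0.227] pointing down, gripper open.
Joint ranges: [-176.03, 176.03], [-82.01, 121.73], [-58.28, 71.71], [-173.87, 95.51], [-174.79, -0.11], [-173.66, 173.66]. Speed limits (degrees/s): [136.94, 136.94, 172.46, 180, 180, 180].

INTERFACE

Orientations are given as [roll, pitch, yaw] about the fixed x, y, z axes, in that order (R = Rz(yaw) Ry(pitch) Rx(roll)).
In Python, from plant import ctrl gives the robot as it stands.
- The arm moves only by the tool arm_command, never from a script. Its argument "steps" is a list of rows, each an object with "translation": the shift along the tool's x, y, z in mm, a list of three; "rotation": the turn, a rotation vector about the tool's x, y, z in units of 5 degrees (1.0 is 5 degrees), a list of three; "claw": the finger opening in mm, from 0 to 87.6. In form: [{"translation": [x, y, z], "rotation": [rx, ry, rz], "claw": claw}, ...]. A call has 1 to 5 rows; each row is the pose to reach, as a shift and turn from the pose commanded when the call began, along the tool's axes at that moment; what a row does not reach only later rows make up. A row lasts 1/10 s, in which the tool goes at most 50 mm and 8.59 degrees, less where a joint would pass 70% of its speed; a pose out of reach is approached as far as the arm can. A call with a gripper value outside its range is refused whole. The fingers move at their own pace and stop on an object; the grip force is fixed at half the most. Time passes only in rows, so rows that repeat a pose let the fingers close. It gives the time, the measured TCP pose, the force, the opening and the grip force at its end, in the units of the state.
- ctrl.get_obs(): the state, without advancing time (a new reading comes with each control period).
- ctrl.snapshot(name): name is "scene" or "side" or "wrist"; returns (picture, depth): 480x640x3 uint8, red, green, blue; 480x640 float32, m along the optical axis (not along the pixel's ray), 0 where there is no reading.
- ctrl.calibration(name): a dict with "vertical_fov" (degrees; the focal length in pixels is half the picture's height over the tangent of half this angle, whatever the lens; pixels are square), "cx", "cy" (the principal point, pixels), "rvec" (rotation vector, rad) and "tvec" (3), from world to camera coordinates, as OpenCV has them; the wrist camera has in their place "hand_eye" (4x4, takes a point from camera to tool coordinates, whose origin is the TCP and whose axes are the flange's). Camera axes: x right, y down, z forward; pixel columns grow to the right and rows downward; lengths in m; the calibration is good to about 2 mm. A picture is of the moment at which its call begins: read the wrist's pose just before it. calibration takes no time and is no camera call.
- ctrl.close_job(): hands the job in; it is judged then, once.
The state is a dict: "clock": time; "joint_pos": joint angles; "qvel": joint speeds; "tau": joint torques, N m; "tool_pos": TCP position; "orientation": TCP orientation; "force": force on the tool from outside, world axes, zero at the start; "moment": the same for the moment, N m; "opening": finger opening in m; "gripper_force": force on a finger pad.
Only numpy, scipy, OpenCV 4.12 (cv2) and the standard library are available. Lean on these libraries where they do the work, as an engineer would, in place of code of your own. Each camera call takes 0.05 s, during which the arm holds its last target. There are 200 camera calls.

## Working session

There is one attempt and no reset: what is moved stays moved. The work goes in short steps, Python scripts to look and compute and a tool call to move; the robot and the scene stay as the last step left them, time stands still between calls to the robot, and variables do not carry over. Pictures are saved under pics/ and viewed, at most 10 in all, crops included, and the job is handed in when it is done.

Besides the shell and the picture viewer there is one more tool, called after "Call:" as name(argument=value, ...) on one line, values as JSON. arm_command: Moves the arm, as the interface text tells. Its arguments: {"type":"object","properties":{"steps":{"type":"array"}},"required":["steps"]}

```bash
ls; mkdir -p pics; cat > h.py <<'E'
import numpy as np, cv2
from scipy.spatial.transform import Rotation as R
from plant import ctrl
def cam(name):
    c=ctrl.calibration(name); f=240/np.tan(np.radians(c["vertical_fov"])/2)
    if "hand_eye" in c:
        o=ctrl.get_obs(); T=np.eye(4); T[:3,:3]=R.from_euler('xyz',o["orientation"],degrees=True).as_matrix(); T[:3,3]=o["tool_pos"]
        M=T@np.array(c["hand_eye"])
    else:
        A=np.eye(4); A[:3,:3]=cv2.Rodrigues(np.array(c["rvec"],float))[0]; A[:3,3]=np.ravel(c["tvec"]); M=np.linalg.inv(A)
    return f,c["cx"],c["cy"],M
def grab(name):
    C=cam(name); im,d=ctrl.snapshot(name); return im,d,C
def cloud(d,C):
    f,cx,cy,M=C; v,u=np.mgrid[0:480,0:640]
    P=np.stack([(u-cx)/f*d,(v-cy)/f*d,d],-1)
    return P@M[:3,:3].T+M[:3,3]
def ray(u,v,z,C):
    f,cx,cy,M=C; r=M[:3,:3]@np.array([(u-cx)/f,(v-cy)/f,1]); return M[:3,3]+r*(z-M[2,3])/r[2]
def save(n,im): cv2.imwrite(f"pics/{n}.png",im[:,:,::-1])
E
python3 - <<'E'
from h import *
print(ctrl.get_obs()); print(ctrl.calibration("wrist"))
for n in("scene","side","wrist"):
    im,d,C=grab(n); save(n+"0",im); np.savez(f"{n}0.npz",im=im,d=d,M=C[3],f=C[:3]); print(n,C, (d>0).mean())
E
```

```text
pics
{'clock': 0.0, 'joint_pos': array([ 1.65060228e+01,  2.05911113e+01,  6.34614995e-01, -2.15068342e-02,
       -7.01369636e+01, -1.65058267e+01]), 'qvel': array([-0.11626894,  0.00993486,  0.00451614,  0.01977398,  0.14402753,
       -0.07235808]), 'tau': array([-8.00930356e-04, -5.82726967e+01,  2.93058443e+01,  6.99745238e+00,
        6.93249181e-03, -2.06530804e-04]), 'tool_pos': array([ 6.74506036e-01, -2.97034544e-05,  2.25628385e-01]), 'orientation': array([ 1.79904647e+02, -7.17117017e-03, -9.00071218e+01]), 'force': array([ 0.90222359, -0.7963526 , -0.22686616]), 'moment': array([ 0.06972564, -0.00687241, -0.00348273]), 'gripper_force': 0.0, 'opening': 0.0878378713594936}
{'vertical_fov': 58.06606830674366, 'cx': 318.7503435046072, 'cy': 238.6803988017665, 'hand_eye': array([[-7.01759047e-05, -9.65107194e-01, -2.61855111e-01,
         7.00195209e-02],
       [ 9.99999993e-01, -9.27910498e-05,  7.40004862e-05,
         4.39879634e-04],
       [-9.57162122e-05, -2.61855104e-01,  9.65107194e-01,
        -1.59227141e-01],
       [ 0.00000000e+00,  0.00000000e+00,  0.00000000e
[... 448 characters left out ...]
25, array([[ 0.75673072, -0.41981185,  0.50111538,  0.07464937],
       [-0.65349027, -0.46516865,  0.59713365, -0.5914164 ],
       [-0.01758062, -0.7793434 , -0.62635037,  0.74238027],
       [ 0.        ,  0.        ,  0.        ,  1.        ]])) 0.9958984375
wrist (np.float64(432.38335217651604), 318.7503435046072, 238.6803988017665, array([[-9.99998809e-01,  5.71175601e-04, -1.43377158e-03,
         6.74374427e-01],
       [ 1.76034029e-04,  9.65146203e-01,  2.61711244e-01,
        -7.00354198e-02],
       [ 1.53328227e-03,  2.61710680e-01, -9.65145154e-01,
         3.84973382e-01],
       [ 0.00000000e+00,  0.00000000e+00,  0.00000000e+00,
         1.00000000e+00]])) 0.9958919270833333
```

View pics/scene0.png

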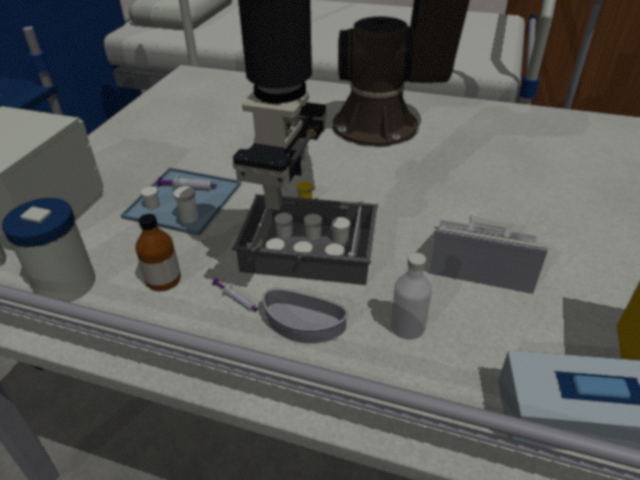

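View pics/side0.png

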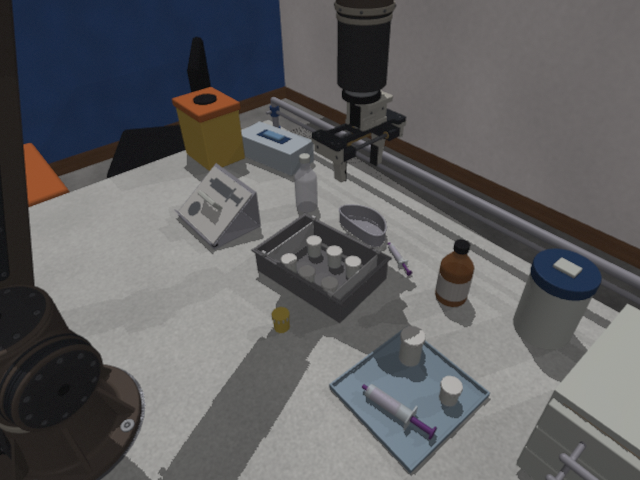

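```bash
cat > td.py <<'E'
from h import *
Z={}
for n in("scene","side","wrist"):
    q=np.load(n+"0.npz"); C=(*q["f"],q["M"]); P=cloud(q["d"],C); Z[n]=(q["im"],q["d"],P)
E
python3 - <<'E'
from td import *
# table plane residual per cam
for n,(im,d,P) in Z.items():
    m=(d>0)&(abs(P[...,2])<.012)&(P[...,0]>.3)&(P[...,0]<.8)&(abs(P[...,1])<.4)
    print(n,m.sum(),P[m][:,2].mean(),P[m][:,2].std())
def at(n,u,v): print(n,(u,v),Z[n][0][v,u],Z[n][2][v,u].round(4))
for uv in [(276,246),(303,247),(331,250),(285,222),(314,222),(342,226),(150,192),(184,189),(197,184),(490,222)]: at("scene",*uv)
for uv in [(222,203),(195,208),(288,258),(314,240),(334,252),(353,262),(411,332),(451,381),(395,405),(367,388)]: at("side",*uv)
# top-down composite, 2mm? x .35..0.85 , y -.45...45
W=np.zeros((500,800,3),np.uint8); H=np.full((500,800),-1.)
for n in("scene","side"):
    im,d,P=Z[n]; 
    for p,c in zip(P[d>0],im[d>0]):
        r=int((.9-p[0])*1000); q=int((.4-p[1])*1000)
        if 0<=r<500 and 0<=q<800 and p[2]<.2 and p[2]>H[r,q]:
            W[max(r-1,0):r+2,max(q-1,0):q+2]=c; H[max(r-1,0):r+2,max(q-1,0):q+2]=p[2]
save("top0",W); np.save("H.npy",H)
E
```

```text
scene 44094 0.0002354494810526091 0.0025812162191663985
side 45459 0.002482076623373415 0.0020884066656029323
wrist 109953 0.002263811962536108 0.0019639853867111615
scene (276, 246) [154 153 146] [ 0.6148 -0.0516  0.0439]
scene (303, 247) [155 153 147] [ 6.031e-01 -5.000e-04  4.450e-02]
scene (331, 250) [155 155 148] [0.5967 0.0537 0.0453]
scene (285, 222) [81 82 78] [ 0.5424 -0.0599  0.0467]
scene (314, 222) [86 86 80] [ 0.5241 -0.004   0.0457]
scene (342, 226) [152 152 145] [0.5171 0.0529 0.043 ]
scene (150, 192) [158 156 150] [ 0.5217 -0.3878  0.042 ]
scene (184, 189) [139 138 131] [ 0.5262 -0.2947  0.0712]
scene (197, 184) [113 111 119] [ 0.435  -0.3205  0.0204]
scene (490, 222) [125 128 120] [0.4749 0.3306 0.0841]
side (222, 203) [146 144 142] [0.4937 0.3018 0.0712]
side (195, 208) [70 71 75] [0.4482 0.3711 0.0403]
side (288, 258) [177 175 172] [0.5077 0.047  0.0464]
side (314, 240) [175 173 170] [0.5913 0.0551 0.0475]
side (334, 252) [177 174 172] [ 0.6004 -0.0054  0.0441]
side (353, 262) [177 174 171] [ 0.6071 -0.0612  0.0473]
side (411, 332) [102 100  99] [ 0.5387 -0.2847  0.0695]
side (451, 381) [176 173 171] [ 0.5258 -0.3881  0.0457]
side (395, 405) [148 143 156] [ 0.4291 -0.3491  0.029 ]
side (367, 388) [120 109 128] [ 0.4184 -0.2939  0.0253]
```

View pics/top0.png

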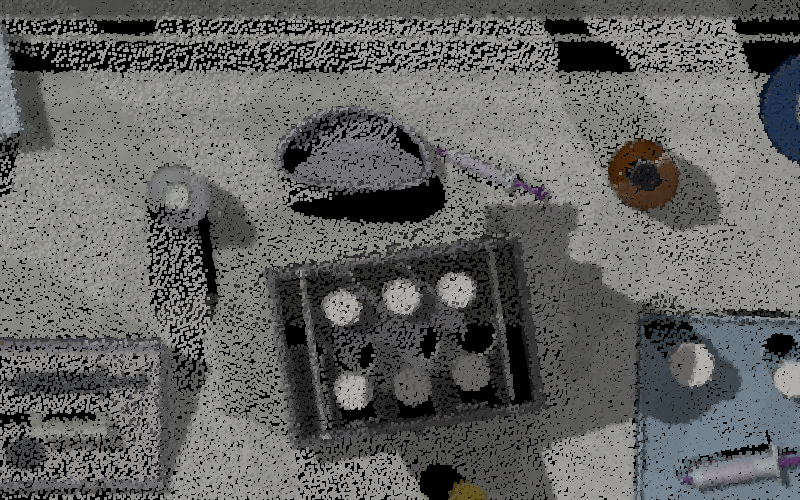

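View pics/wrist0.png

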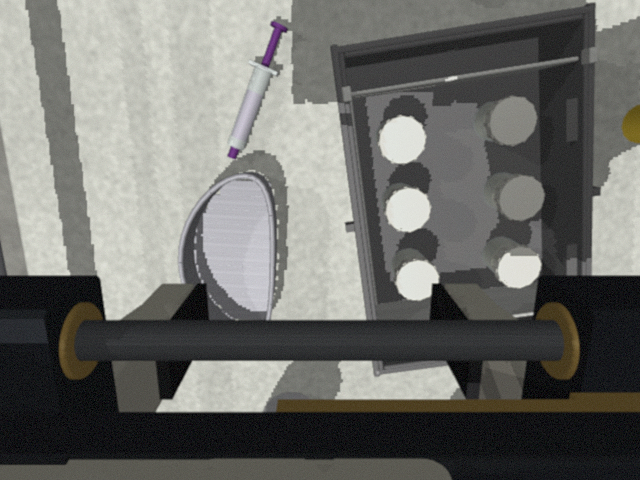

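```bash
python3 - <<'E'
from td import *
for n in("scene","side"):
    im,d,P=Z[n]; x,y,z=P[...,0],P[...,1],P[...,2]
    b=(d>0)&(x>.44)&(x<.68)&(y>-.165)&(y<.145)&(z>.061)&(z<.073)
    r=cv2.minAreaRect(P[b][:,:2].astype(np.float32)*1000); print(n,"rim",b.sum(),r)
    # refine: keep outline robustly
    c,s,a=r
    for nm,(x0,y0) in dict(p=(.525,-.388),tall=(.53,-.29)).items():
        m=(d>0)&(np.hypot(x-x0,y-y0)<.035)&(z>(.038 if nm=='p' else .062))
        (cx,cy),rad=cv2.minEnclosingCircle(P[m][:,:2].astype(np.float32)*1000); print(nm,cx,cy,rad,np.median(z[m]))
    # low pots tops
    m=((d>0)&(z>.038)&(z<.052)&(x>.47)&(x<.65)&(abs(y+.01)<.09)&(im.min(-1)>60)).astype(np.uint8)
    k,l,st,ce=cv2.connectedComponentsWithStats(m)
    for i in range(1,k):
        if st[i,4]>60: q=P[l==i]; (cx,cy),rad=cv2.minEnclosingCircle(q[:,:2].astype(np.float32)*1000); print(' low',round(cx),round(cy),round(rad,1),np.median(q[:,2]).round(4))
    # syringe
    m=(d>0)&(x>.4)&(x<.46)&(y>-.43)&(y<-.27)&(z>.011)
    q=P[m]; r=cv2.minAreaRect(q[:,:2].astype(np.float32)*1000); print('syr',r)
    pur=m&(im[...,2].astype(int)-im[...,1]>25); q=P[pur]; print(' purple y',np.percentile(q[:,1],[0,10,50,90,100]).round(3), 'x',np.percentile(q[:,0],[10,50,90]).round(3))
# board plane from side
im,d,P=Z["side"]; x,y,z=P[...,0],P[...,1],P[...,2]
m=(d>0)&(x>.40)&(x<.58)&(y>.2)&(y<.45)&(z>.02)&(z<.14)
q=P[m]; best=None; rng=np.random.default_rng(0)
for _ in range(400):
    a,b,c=q[rng.choice(len(q),3,False)]; nn=np.cross(b-a,c-a); L=np.linalg.norm(nn)
    if L<1e-5: continue
    nn/=L; nn*=np.sign(nn[2]) 
    if nn[2]<.6: continue
    k=(abs((q-a)@nn)<.003).sum()
    if best is None or k>best[0]: best=(k,a,nn)
k,a,nn=best; I=q[abs((q-a)@nn)<.004]; c0=I.mean(0); nn=np.linalg.svd(I-c0)[2][2]; nn*=np.sign(nn[2])
print("plane n",nn,"tilt",np.degrees(np.arccos(nn[2])),"yaw",np.degrees(np.arctan2(-nn[1],-nn[0])),len(I),"of",len(q))
ey=np.cross([0,0,1],-nn*[1,1,0]); ey/=np.linalg.norm(ey); ex=np.cross(ey,nn)
uv=np.c_[(I-c0)@ex,(I-c0)@ey]*1000
r=cv2.minAreaRect(uv.astype(np.float32)); print("board rect",r, uv.min(0),uv.max(0), np.percentile(uv,[1,99],axis=0))
cc=c0+(ex*r[0][0]+ey*r[0][1])/1000; print("board face centre",cc)
for n in("scene","side"):
    P=Z[n][2]; d=Z[n][1]; h=(P-c0)@nn; m=(d>0)&(h>.02)&(h<.04)&(np.linalg.norm(P-cc,axis=-1)<.06)
    g=P[m]-cc; t=np.c_[g@ex,g@ey,g@nn]*1000; print(n,"grip rel", m.sum(), np.percentile(t,[2,50,98],axis=0).round(1).tolist())
E
```

```text
scene rim 1528 ((558.653076171875, -4.4373321533203125), (191.632568359375, 259.13330078125), 8.168006896972656)
p 521.8047485351562 -390.14227294921875 19.660709381103516 0.04347985993746739
tall 535.5980834960938 -288.0651550292969 23.758499145507812 0.06952961570275773
 low 530 -71 20.3 0.044
 low 513 -9 20.0 0.044
 low 510 49 19.4 0.0438
 low 611 -55 18.5 0.0442
 low 604 0 18.5 0.0443
 low 592 60 18.8 0.0442
syr ((434.3822937011719, -352.87493896484375), (149.50498962402344, 45.74690628051758), 89.89411926269531)
 purple y [-0.416 -0.414 -0.401 -0.288 -0.278] x [0.425 0.444 0.449]
side rim 1595 ((558.7376098632812, -5.546783447265625), (191.2481689453125, 261.3742980957031), 8.566793441772461)
p 520.7944946289062 -393.1946105957031 19.659061431884766 0.046236235921484625
tall 534.669921875 -292.5146484375 23.179656982421875 0.07219216791516114
 low 592 58 19.5 0.0462
 low 603 -3 19.3 0.0461
 low 509 46 19.3 0.0463
 low 611 -58 19.0 0.0462
 low 618 -96 30.5 0.0458
 low 514 -13 19.2 0.0461
 low 528 -70 19.7 0.0462
syr ((432.88946533203125, -356.57708740234375), (149.30880737304688, 48.98002243041992), 87.05330657958984)
 purple y [-0.421 -0.418 -0.399 -0.29  -0.281] x [0.423 0.438 0.444]
plane n [-0.57099428 -0.00762701  0.82091861] tilt 34.82314380233357 yaw 0.7652786331449342 2859 of 3502
board rect ((0.416717529296875, 8.225685119628906), (192.31875610351562, 168.0113525390625), 89.6635971069336) [-84.13330011 -88.33366339] [ 84.3876717  104.06775852] [[-78.24356718 -84.53515565]
 [ 81.0593749   97.49269081]]
board face centre [0.4865332  0.32880965 0.06595693]
scene grip rel 239 [[-4.5, -33.4, 20.3], [-0.6, 3.2, 25.5], [3.1, 38.7, 30.6]]
side grip rel 112 [[-9.5, -38.9, 21.6], [-3.7, -7.0, 31.1], [2.0, 34.2, 34.0]]
```

```bash
cat >> h.py <<'E'
def pose():
    o=ctrl.get_obs(); return np.array(o["tool_pos"]),R.from_euler('xyz',o["orientation"],degrees=True)
def tool(tilt,yaw):  # tool x=-y', y=-x' for frame turned by yaw; tilt: lean to robot (deg)
    return R.from_euler('z',yaw,degrees=True)*R.from_matrix(np.array([[0,-1,0],[-1,0,0],[0,0,-1.]]))*R.from_euler('x',tilt,degrees=True)
def plan(p,r,quiet=False):
    p0,r0=pose(); t=r0.inv().apply(np.array(p)-p0)*1000; w=np.degrees((r0.inv()*r).as_rotvec())/5
    print("t",t.round(1).tolist(),"r",w.round(2).tolist(),"rows",round(np.linalg.norm(t)/50,1),round(np.linalg.norm(w)*5/8.59,1))
E
python3 - <<'E'
from h import *
r=tool(35,.8); print(r.as_matrix()[:,2])
fc=np.array([.4865,.329,.066]); n=-r.as_matrix()[:,2]
plan(fc+n*.11,r)
E
```

```text
[ 0.57352053  0.00800838 -0.81915204]
t [-328.2, 251.1, 70.0] r [7.01, -0.05, -0.16] rows 8.4 4.1
```

Call:
arm_command(steps=[{"translation": [-40, 30, 0], "rotation": [1.4, 0, 0], "claw": 60}, {"translation": [-80, 60, 10], "rotation": [2.8, 0, -0.05], "claw": 60}, {"translation": [-120, 90, 20], "rotation": [4.2, 0, -0.1], "claw": 60}, {"translation": [-160, 120, 30], "rotation": [5.6, 0, -0.12], "claw": 60}, {"translation": [-200, 150, 40], "rotation": [7, -0.05, -0.16], "claw": 60}])

```text
clock: 0.65
tool_pos: [0.5982, 0.1088, 0.2183]
orientation: [-151.9, -2.3, -91.5]
force: [1.9, -2.2, 2.1]
opening: 0.0608
gripper_force: 0.0
```

```bash
python3 - <<'E'
from h import *
r=tool(35,.8); fc=np.array([.4865,.329,.066]); n=-r.as_matrix()[:,2]
plan(fc+n*.11,r)
E
```

```text
t [-216.9, 184.5, -38.0] r [1.38, -0.64, -0.15] rows 5.7 0.9
```

Call:
arm_command(steps=[{"translation": [0, 0, 0], "rotation": [0, 0, 0], "claw": 60}])

```text
clock: 0.75
tool_pos: [0.5985, 0.1063, 0.2183]
orientation: [-151.9, -2.6, -91.5]
force: [1.1, -1.4, 0.4]
opening: 0.0602
gripper_force: 0.0
```

```bash
python3 - <<'E'
from h import *
r=tool(35,.8); fc=np.array([.4865,.329,.066]); n=-r.as_matrix()[:,2]
plan(fc+n*.11,r); print(pose()[0],ctrl.get_obs()["qvel"].round(1))
E
```

```text
t [-219.6, 184.3, -39.1] r [1.38, -0.68, -0.13] rows 5.8 0.9
[0.59852252 0.10632766 0.21828312] [ -1.    2.1   8.  -17.   -5.5  15. ]
```

Call:
arm_command(steps=[{"translation": [-220, 184, -39], "rotation": [1.38, -0.68, -0.13], "claw": 60}, {"translation": [-220, 184, -39], "rotation": [1.38, -0.68, -0.13], "claw": 60}, {"translation": [-220, 184, -39], "rotation": [1.38, -0.68, -0.13], "claw": 60}, {"translation": [-220, 184, -39], "rotation": [1.38, -0.68, -0.13], "claw": 60}, {"translation": [-220, 184, -39], "rotation": [1.38, -0.68, -0.13], "claw": 60}])

```text
clock: 1.25
tool_pos: [0.515, 0.2438, 0.2071]
orientation: [-145.8, -0.1, -90.1]
force: [2.1, 1.2, 0.1]
opening: 0.0602
gripper_force: 0.0
```

```bash
python3 - <<'E'
from h import *
r=tool(35,.8); fc=np.array([.4865,.329,.066]); n=-r.as_matrix()[:,2]
plan(fc+n*.11,r)
E
```

```text
t [-84.3, 104.4, -9.5] r [0.16, -0.11, -0.13] rows 2.7 0.1
```

Call:
arm_command(steps=[{"translation": [-84, 104, -9.5], "rotation": [0.16, -0.1, -0.13], "claw": 60}, {"translation": [-84, 104, -9.5], "rotation": [0.16, -0.1, -0.13], "claw": 60}, {"translation": [-84, 104, -9.5], "rotation": [0.16, -0.1, -0.13], "claw": 60}, {"translation": [-84, 104, -9.5], "rotation": [0.16, -0.1, -0.13], "claw": 60}, {"translation": [-84, 104, -9.5], "rotation": [0.16, -0.1, -0.13], "claw": 60}])

```text
clock: 1.75
tool_pos: [0.4273, 0.3435, 0.1707]
orientation: [-146.3, -1.0, -89.4]
force: [-0.1, 0.7, -0.3]
opening: 0.0601
gripper_force: 0.0
```

```bash
python3 - <<'E'
from h import *
r=tool(35,.8); fc=np.array([.4865,.329,.066]); n=-r.as_matrix()[:,2]
plan(fc+n*.11,r)
im,d,C=grab("wrist"); save("w1",im); P=cloud(d,C)
np.savez("w1.npz",im=im,d=d,P=P)
h=(P-fc)@n; print(np.percentile(h[d>0],[5,25,50,75,95]))
ex=np.cross(-r.as_matrix()[:,0],n); ey=-r.as_matrix()[:,0]
m=(d>.09)&(h>.016)&(h<.038)&(np.linalg.norm(P-fc,axis=-1)<.07)
g=P[m]-fc; t=np.c_[g@ex,g@ey,g@n]*1000; print(m.sum(),np.percentile(t,[1,50,99],axis=0).round(1).tolist()); print(cv2.minAreaRect(t[:,:2].astype(np.float32)))
f=(d>.09)&(abs(h)<.01); print("face",np.median(h[f]))
E
```

```text
t [15.1, 11.6, 10.1] r [0.26, -0.19, 0.09] rows 0.4 0.2
[-0.28364241 -0.03977446  0.00208327  0.20794986  0.22875219]
2676 [[-11.2, -36.3, 18.8], [-4.7, -1.8, 31.9], [0.8, 37.3, 33.6]]
((-5.308063507080078, 1.1191215515136719), (75.7267837524414, 12.1758451461792), 89.6060562133789)
face 0.00036785720101900355
```

View pics/w1.png

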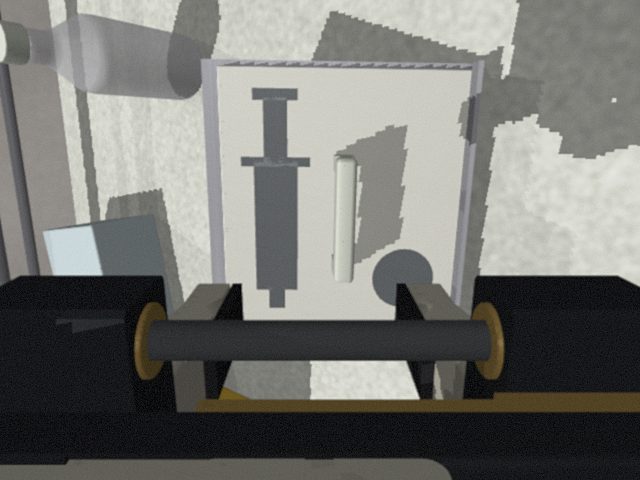

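```bash
cat >> h.py <<'E'
rS=tool(35,.8); fcS=np.array([.4865,.329,.066]); nS=-rS.as_matrix()[:,2]; eyS=-rS.as_matrix()[:,0]; exS=np.cross(eyS,nS)
gS=fcS-exS*.0053+eyS*.0011
E
python3 - <<'E'
from h import *
plan(gS+nS*.05,rS)
E
```

```text
t [12.1, 16.0, 70.1] r [0.26, -0.19, 0.07] rows 1.5 0.2
```

Call:
arm_command(steps=[{"translation": [12, 16, 20], "rotation": [0.26, -0.2, 0.07], "claw": 60}, {"translation": [12, 16, 45], "rotation": [0.26, -0.2, 0.07], "claw": 50}, {"translation": [12, 16, 65], "rotation": [0.26, -0.2, 0.07], "claw": 50}, {"translation": [12, 16, 65], "rotation": [0.26, -0.2, 0.07], "claw": 50}, {"translation": [12, 16, 65], "rotation": [0.26, -0.2, 0.07], "claw": 50}])

```text
clock: 2.3
tool_pos: [0.4667, 0.3526, 0.1296]
orientation: [-146.7, -1.4, -90.4]
force: [-0.2, -0.5, -0.9]
opening: 0.0504
gripper_force: 0.0
```

```bash
python3 - <<'E'
from h import *
plan(gS+nS*.006,rS)
E
```

```text
t [21.1, 24.1, 58.7] r [0.34, -0.36, -0.03] rows 1.3 0.3
```

Call:
arm_command(steps=[{"translation": [0, 0, 0], "rotation": [0, 0, 0], "claw": 50}, {"translation": [0, 0, 0], "rotation": [0, 0, 0], "claw": 50}])

```text
clock: 2.5
tool_pos: [0.4651, 0.355, 0.1305]
orientation: [-146.6, -1.3, -90.1]
force: [-0.1, 0.3, 0.5]
opening: 0.0503
gripper_force: 0.0
```

```bash
python3 - <<'E'
from h import *
print(pose()[0],ctrl.get_obs()["qvel"].round(1)); plan(gS+nS*.006,rS)
E
```

```text
[0.46509636 0.35496303 0.13050881] [ 0.4  0.  -0.1  0.5  0.2 -0.3]
t [23.5, 23.3, 60.3] r [0.33, -0.31, -0.01] rows 1.4 0.3
```

Call:
arm_command(steps=[{"translation": [12, 12, 5], "rotation": [0.3, -0.3, 0], "claw": 50}, {"translation": [23.5, 23, 15], "rotation": [0.33, -0.31, 0], "claw": 50}, {"translation": [23.5, 23, 15], "rotation": [0.33, -0.31, 0], "claw": 50}, {"translation": [23.5, 23, 15], "rotation": [0.33, -0.31, 0], "claw": 50}])

```text
clock: 2.9
tool_pos: [0.4693, 0.3552, 0.1245]
orientation: [-146.7, -1.5, -90.2]
force: [0.4, -0.2, 0.3]
opening: 0.0502
gripper_force: 0.0
```

```bash
python3 - <<'E'
from h import *
print(pose()[0],ctrl.get_obs()["qvel"].round(1)); plan(gS+nS*.006,rS)
E
```

```text
[0.46934001 0.3552201  0.12451446] [ 0.  -0.3  0.   0.1 -0.  -0. ]
t [23.8, 23.5, 53.0] r [0.35, -0.35, 0.0] rows 1.3 0.3
```

```bash
python3 - <<'E'
from h import *
print(ctrl.get_obs()["joint_pos"].round(1))
E
```

```text
[  58.2    8.8  -58.2   80.7  -29.  -132.8]
```

```bash
cat >> h.py <<'E'
rS2=rS*R.from_euler('y',12,degrees=True)
E
python3 - <<'E'
from h import *
plan(gS+nS*.055,rS2)
E
```

```text
t [25.2, 25.0, 4.1] r [0.34, 2.05, 0.04] rows 0.7 1.2
```

Call:
arm_command(steps=[{"translation": [5, 5, 0], "rotation": [0.1, 1, 0], "claw": 50}, {"translation": [15, 15, 2], "rotation": [0.2, 2, 0], "claw": 50}, {"translation": [25, 25, 4], "rotation": [0.34, 2.05, 0.04], "claw": 50}, {"translation": [25, 25, 4], "rotation": [0.34, 2.05, 0.04], "claw": 50}, {"translation": [25, 25, 4], "rotation": [0.34, 2.05, 0.04], "claw": 50}])

```text
clock: 3.4
tool_pos: [0.4506, 0.3301, 0.1083]
orientation: [-144.4, -9.8, -96.1]
force: [0.1, -0.3, -0.1]
opening: 0.0498
gripper_force: 0.0
```

```bash
python3 - <<'E'
from h import *
print(ctrl.get_obs()["joint_pos"].round(1)); plan(gS+nS*.055,rS2); plan(gS+nS*.0075,rS2)
E
```

```text
[  69.3   13.2  -56.3   65.9  -40.9 -131.2]
t [0.4, 0.2, 0.4] r [0.0, 0.01, 0.01] rows 0.0 0.0
t [-9.4, 0.1, 46.9] r [0.0, 0.01, 0.01] rows 1.0 0.0
```

Call:
arm_command(steps=[{"translation": [-3, 0, 15], "rotation": [0, 0, 0], "claw": 50}, {"translation": [-6, 0, 30], "rotation": [0, 0, 0], "claw": 50}, {"translation": [-9.4, 0, 46], "rotation": [0, 0, 0], "claw": 50}, {"translation": [-9.4, 0, 46], "rotation": [0, 0, 0], "claw": 50}, {"translation": [-9.4, 0, 46], "rotation": [0, 0, 0], "claw": 50}])

```text
clock: 3.9
tool_pos: [0.4783, 0.3293, 0.0704]
orientation: [-144.4, -9.8, -96.2]
force: [0.4, 1.0, 0.5]
opening: 0.0502
gripper_force: 0.0
```

```bash
python3 - <<'E'
from h import *
print(ctrl.get_obs()["joint_pos"].round(1)); plan(gS+nS*.0075,rS2)
E
```

```text
[  61.1   17.5  -57.5   79.1  -36.9 -138.4]
t [-0.8, 1.1, 0.6] r [0.0, -0.01, -0.02] rows 0.0 0.0
```

Call:
arm_command(steps=[{"translation": [0, 0, 0], "rotation": [0, 0, 0], "claw": 30}, {"translation": [0, 0, 0], "rotation": [0, 0, 0], "claw": 14}, {"translation": [0, 0, 0], "rotation": [0, 0, 0], "claw": 4}, {"translation": [0, 0, 0], "rotation": [0, 0, 0], "claw": 4}, {"translation": [0, 0, 0], "rotation": [0, 0, 0], "claw": 4}])

```text
clock: 4.4
tool_pos: [0.4774, 0.3303, 0.0701]
orientation: [-144.4, -9.8, -96.1]
force: [0.2, -0.7, -0.0]
opening: 0.0158
gripper_force: 0.0
```

Call:
arm_command(steps=[{"translation": [0, 0, 0], "rotation": [0, 0, 0], "claw": 4}, {"translation": [0, 0, 0], "rotation": [0, 0, 0], "claw": 4}])

```text
clock: 4.6
tool_pos: [0.4774, 0.3302, 0.07]
orientation: [-144.4, -9.8, -96.1]
force: [-4.1, -0.3, 3.0]
opening: 0.0115
gripper_force: 30.0
```

Call:
arm_command(steps=[{"translation": [2, 0, -10], "rotation": [0, 0, 0], "claw": 4}, {"translation": [4, 0, -20], "rotation": [0, 0, 0], "claw": 4}, {"translation": [6, 0, -30], "rotation": [0, 0, 0], "claw": 4}, {"translation": [9, 0, -45], "rotation": [0, 0, 0], "claw": 4}, {"translation": [9, 0, -45], "rotation": [0, 0, 0], "claw": 4}])

```text
clock: 5.1
tool_pos: [0.4507, 0.3309, 0.1083]
orientation: [-144.4, -9.7, -96.1]
force: [0.0, 1.1, -1.5]
opening: 0.0117
gripper_force: 30.0
```

```bash
python3 - <<'E'
from td import *
o=ctrl.get_obs(); print(o["joint_pos"].round(1),o["gripper_force"],o["force"])
from scipy.optimize import least_squares
c0=np.array([.5587,-.005])
for n in Z:
    im,d,P=Z[n]; c=c0.copy(); yaw=np.radians(8.3)
    zs=[]
    for it in range(6):
        e=np.array([[np.cos(yaw),np.sin(yaw)],[-np.sin(yaw),np.cos(yaw)]])
        L=(P[...,:2]-c)@e.T*1000; z=P[...,2]*1000
        b=(d>0)&(z>61.5)&(z<71)
        S={}
        for k,(ax,pos,rng) in dict(n=(0,-83,115),f=(0,83,115),r=(1,-122,75),l=(1,122,75)).items():
            m=b&(abs(L[...,ax]-pos)<8)&(abs(L[...,1-ax])<rng); q=L[m]
            if len(q)<25: S[k]=None; continue
            s=np.polyfit(q[:,1-ax],q[:,ax]-pos,1); S[k]=(np.median(q[:,ax])-pos,s[0]*(1 if ax else -1),len(q))
        sl=[v[1] for k,v in S.items() if v]; wt=[v[2] for v in S.values() if v]
        yaw+=np.average(sl,weights=wt)*.7
        dx=np.mean([S[k][0] for k in 'nf' if S[k]] or [0]); dy=np.mean([S[k][0] for k in 'rl' if S[k]] or [0])
        c=c+(e.T@[dx,dy])/1000
    D=[]
    for sgn in(-1,1):
        m=(d>0)&(z>55.5)&(z<66)&(abs(L[...,0])<70)&(abs(L[...,1]-sgn*95)<16); q=L[m]; s=np.polyfit(q[:,0],q[:,1],1) if len(q)>20 else [0,0]
        D.append((round(float(np.median(q[:,1])),1) if len(q) else None,len(q),round(float(np.degrees(-s[0])),1)))
    print(n,c.round(4),np.degrees(yaw).round(2),{k:(np.round(v,3) if v else None) for k,v in S.items()},"div",D)
E
```

```text
[  69.2   13.2  -56.4   66.   -40.9 -131.4] 29.995023608207703 [ 0.02022864  1.1211622  -1.52180386]
scene [ 0.5611 -0.0033] 8.52 {'n': array([ -1.328,  -0.   , 292.   ]), 'f': array([ 1.332e+00, -1.000e-03,  5.530e+02]), 'r': array([-1.755e+00,  2.000e-03,  2.120e+02]), 'l': array([1.754e+00, 1.000e-03, 2.160e+02])} div [(-95.9, 86, -0.0), (93.4, 74, 0.1)]
side [ 0.5575 -0.0081] 8.56 {'n': array([ -1.416,   0.   , 432.   ]), 'f': array([  1.415,   0.   , 324.   ]), 'r': array([-1.341e+00,  1.000e-03,  2.720e+02]), 'l': array([ 1.34e+00, -2.00e-03,  2.05e+02])} div [(-95.3, 147, 0.0), (94.6, 146, -0.2)]
wrist [ 0.56   -0.0053] 8.48 {'n': array([-1.223e+00,  6.000e-03,  3.559e+03]), 'f': array([1.222e+00, 2.000e-03, 2.922e+03]), 'r': array([-1.980e+00,  2.000e-03,  3.152e+03]), 'l': array([ 1.981e+00, -6.600e-02,  4.950e+02])} div [(-96.2, 969, -0.1), (92.2, 148, 0.0)]
```

```bash
cat >> h.py <<'E'
cB=np.array([.5598,-.0055]); yB=8.53; DY=-.001; HG=.0075
def rT(tilt,lean=12): return tool(tilt,yB)*R.from_euler('y',lean,degrees=True)
def corner(xn,zn,tilt,y=DY,lean=12): # TCP for near lower corner of board at box x=xn(mm), z=zn(mm)
    t=np.radians(tilt); ex=np.array([np.cos(t),0,np.sin(t)]); n=np.array([-np.sin(t),0,np.cos(t)])
    p=np.array([xn/1000,y,zn/1000])+ex*.078+n*(.004+HG)
    return np.r_[cB,0]+R.from_euler('z',yB,degrees=True).apply(p), rT(tilt,lean)
E
python3 - <<'E'
from h import *
plan(np.array([.45,.31,.21]),rT(25)); print(corner(-68,130,17)[0])
E
```

```text
t [37.7, -57.5, -77.7] r [-1.68, -0.75, -1.73] rows 2.1 1.5
[ 0.5631421  -0.00600992  0.1638025 ]
```

Call:
arm_command(steps=[{"translation": [8, -15, -20], "rotation": [-0.2, 0, 0], "claw": 4}, {"translation": [16, -30, -40], "rotation": [-0.6, -0.2, -0.4], "claw": 4}, {"translation": [26, -44, -60], "rotation": [-1.1, -0.5, -1], "claw": 4}, {"translation": [37, -57, -78], "rotation": [-1.68, -0.75, -1.73], "claw": 4}, {"translation": [37, -57, -78], "rotation": [-1.68, -0.75, -1.73], "claw": 4}])

```text
clock: 5.6
tool_pos: [0.4511, 0.3115, 0.2124]
orientation: [-154.5, -10.6, -86.5]
force: [0.9, 0.5, -1.3]
opening: 0.0119
gripper_force: 30.0
```

```bash
python3 - <<'E'
from h import *
o=ctrl.get_obs(); print(o["joint_pos"].round(1),o["gripper_force"]); plan(np.array([.47,.1,.23]),rT(17))
E
```

```text
[ 71.3   2.9 -42.9  37.  -50.1 -91.1] 29.99321222305298
t [211.9, 4.0, 22.4] r [-1.57, 0.05, -0.33] rows 4.3 0.9
```

Call:
arm_command(steps=[{"translation": [35, 1, 4], "rotation": [-0.4, 0, 0], "claw": 4}, {"translation": [75, 1.5, 8], "rotation": [-0.8, 0, -0.1], "claw": 4}, {"translation": [115, 2, 12], "rotation": [-1.2, 0, -0.2], "claw": 4}, {"translation": [155, 3, 16], "rotation": [-1.57, 0, -0.3], "claw": 4}, {"translation": [190, 4, 20], "rotation": [-1.57, 0, -0.33], "claw": 4}])

```text
clock: 6.1
tool_pos: [0.4667, 0.1185, 0.2253]
orientation: [-162.7, -11.6, -85.2]
force: [0.9, 0.5, -1.7]
opening: 0.0117
gripper_force: 30.0
```

Call:
arm_command(steps=[{"translation": [0, 0, 0], "rotation": [0, 0, 0], "claw": 4}, {"translation": [0, 0, 0], "rotation": [0, 0, 0], "claw": 4}])

```text
clock: 6.3
tool_pos: [0.4664, 0.1191, 0.2251]
orientation: [-162.7, -11.6, -85.3]
force: [-0.1, 0.6, -1.9]
opening: 0.0118
gripper_force: 30.0
```

```bash
python3 - <<'E'
from h import *
print(pose()[0]); plan(*corner(-66,120,17))
E
```

```text
[0.46638614 0.11909517 0.22509703]
t [115.5, -55.4, 118.4] r [0.01, -0.04, -0.04] rows 3.5 0.0
```

Call:
arm_command(steps=[{"translation": [38, -18, 30], "rotation": [0, 0, 0], "claw": 4}, {"translation": [76, -37, 65], "rotation": [0, 0, 0], "claw": 4}, {"translation": [115, -55, 100], "rotation": [0, -0.04, -0.04], "claw": 4}, {"translation": [115, -55, 118], "rotation": [0, -0.04, -0.04], "claw": 4}, {"translation": [115, -55, 118], "rotation": [0, -0.04, -0.04], "claw": 4}])

```text
clock: 6.8
tool_pos: [0.564, -0.0056, 0.15]
orientation: [-163.1, -11.6, -85.0]
force: [0.0, -0.7, -1.6]
opening: 0.012
gripper_force: 30.0
```

```bash
cat > chk.py <<'E'
from h import *
import sys
# board vs box in the same camera, in box frame (mm)
p,r=pose(); print("tcp",p.round(4))
for n,cb in (("scene",(.5611,-.0033)),("side",(.5575,-.0081))):
    im,d,C=grab(n); save(n+sys.argv[1],im); P=cloud(d,C)
    L=(P-np.r_[cb,0])@R.from_euler('z',yB,degrees=True).as_matrix()*1000
    tilt=np.radians(float(sys.argv[2])); e=np.array([np.cos(tilt),0,np.sin(tilt)]); nn=np.array([-np.sin(tilt),0,np.cos(tilt)])
    t=R.from_euler('z',-yB,degrees=True).apply(p-np.r_[cB,0])*1000 # tcp in box frame
    # face points: height rel. to tcp
    Q=np.stack([(L-t)@e,(L-t)[...,1],(L-t)@nn],-1)
    m=(d>0)&(abs(Q[...,2]+7.5)<9)&(abs(Q[...,0])<95)&(abs(Q[...,1])<110)&(im.min(-1)>70)
    q=Q[m]; print(n,m.sum(),"h",np.median(q[:,2]).round(1),"x",np.percentile(q[:,0],[1,99]).round(1),"y",np.percentile(q[:,1],[1,99]).round(1))
    a=np.polyfit(q[:,0],q[:,2],1); print("  tilt err deg",np.degrees(a[0]).round(2))
    for s in(-90,90):
        k=q[abs(q[:,1]-s)<9]
        # edge per x bin
        E=[]; 
        for x0 in np.arange(-60,61,12):
            w=k[abs(k[:,0]-x0)<6]
            if len(w)>4: E.append((x0,np.percentile(w[:,1],95 if s>0 else 5)))
        if len(E)>3: E=np.array(E); pf=np.polyfit(E[:,0],E[:,1],1); print("  edge",s,np.median(E[:,1]).round(1),"box y",(np.median(E[:,1])+t[1]).round(1),"yaw",np.degrees(-pf[0]).round(2))
E
python3 - <<'E'
from h import *
plan(*corner(-66,120,17))
E
python3 chk.py 2 17
```

```text
t [0.9, -2.1, -3.3] r [0.09, -0.01, 0.02] rows 0.1 0.1
tcp [ 0.564  -0.0056  0.15  ]
scene 2070 h -9.6 x [-76.   77.8] y [-88.8  88.3]
  tilt err deg -0.64
  edge -90 -89.6 box y -90.3 yaw 0.55
  edge 90 88.7 box y 87.9 yaw 0.2
side 3381 h -7.2 x [-73.2  80.7] y [-86.9  83.6]
  tilt err deg -0.28
  edge -90 -87.4 box y -88.1 yaw -0.15
```

View pics/side2.png

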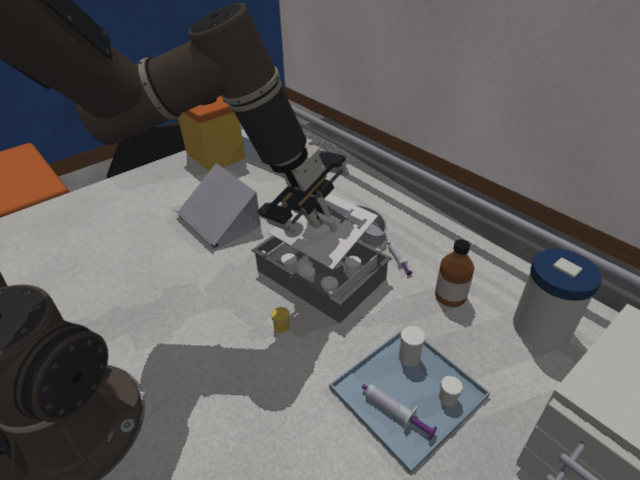

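```bash
python3 - <<'E'
from h import *
plan(*corner(-68,75,17)); plan(*corner(-68.5,48,17))
E
```

```text
t [-6.7, 14.3, 41.3] r [0.04, 0.0, 0.03] rows 0.9 0.0
t [-12.0, 22.6, 66.4] r [0.04, 0.0, 0.03] rows 1.4 0.0
```

Call:
arm_command(steps=[{"translation": [-3, 7, 20], "rotation": [0.04, 0, 0.03], "claw": 4}, {"translation": [-6.7, 14.3, 41], "rotation": [0.04, 0, 0.03], "claw": 4}, {"translation": [-9, 18, 53], "rotation": [0.04, 0, 0.03], "claw": 4}, {"translation": [-12, 22.6, 66], "rotation": [0.04, 0, 0.03], "claw": 4}, {"translation": [-12, 22.6, 66], "rotation": [0.04, 0, 0.03], "claw": 4}])

```text
clock: 7.4
tool_pos: [0.5621, -0.005, 0.0827]
orientation: [-162.6, -11.4, -84.8]
force: [0.9, -1.4, -1.6]
opening: 0.0118
gripper_force: 30.0
```

```bash
python3 - <<'E'
from h import *
print(ctrl.get_obs()["force"].round(1))
plan(*corner(-68.5,48,17)); plan(*corner(-79,47.5,17))
E
python3 chk.py 3 17
```

```text
[ 0.9 -1.4 -1.6]
t [1.0, -0.1, 1.2] r [-0.01, 0.02, 0.03] rows 0.0 0.0
t [1.5, 10.0, -1.4] r [-0.01, 0.02, 0.03] rows 0.2 0.0
tcp [ 0.5621 -0.005   0.0827]
scene 2204 h -9.5 x [-92.4  77.9] y [-96.4  92.8]
  tilt err deg -0.09
  edge -90 -89.5 box y -89.3 yaw -4.96
  edge 90 89.2 box y 89.4 yaw 3.18
side 3238 h -7.9 x [-74.2  80.3] y [-95.8  89.3]
  tilt err deg 0.01
  edge -90 -89.1 box y -88.9 yaw -4.93
```

View pics/side3.png

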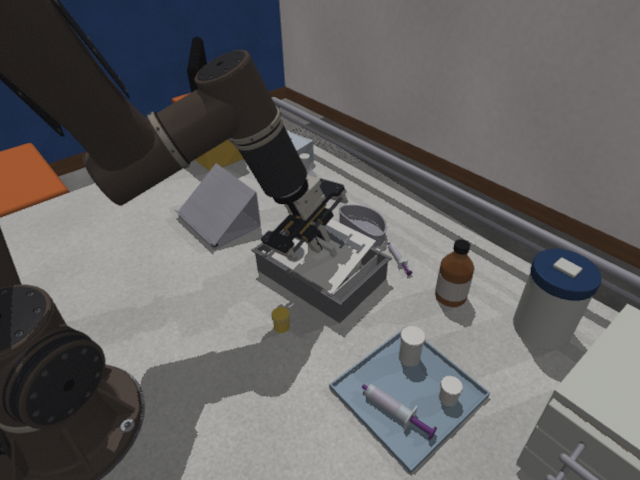

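Call:
arm_command(steps=[{"translation": [1, 2, -0.3], "rotation": [0, 0, 0.03], "claw": 4}, {"translation": [1, 5, -0.7], "rotation": [0, 0, 0.03], "claw": 4}, {"translation": [1.5, 8, -1], "rotation": [0, 0, 0.03], "claw": 4}, {"translation": [1.5, 10, -1.4], "rotation": [0, 0, 0.03], "claw": 4}, {"translation": [1.5, 10, -1.4], "rotation": [0, 0, 0.03], "claw": 4}])

```text
clock: 8.0
tool_pos: [0.5528, -0.0084, 0.0824]
orientation: [-162.5, -11.3, -85.1]
force: [0.3, 0.3, -2.6]
opening: 0.012
gripper_force: 30.0
```

```bash
python3 - <<'E'
from h import *
o=ctrl.get_obs(); print(o["force"].round(1),o["moment"].round(2))
plan(*corner(-79,47.5,17)); plan(*corner(-79.5,46.5,9)); plan(*corner(-79.5,46,2)); plan(*corner(-79.5,45.5,0))
E
```

```text
[ 0.3  0.3 -2.6] [ 0.59  1.24 -0.  ]
t [-1.0, 0.7, 0.7] r [-0.03, 0.02, -0.03] rows 0.0 0.0
t [-3.5, 0.7, 12.2] r [-1.6, 0.02, -0.36] rows 0.3 1.0
t [-5.5, 1.4, 22.1] r [-2.96, 0.03, -0.65] rows 0.5 1.8
t [-6.2, 1.9, 25.2] r [-3.36, 0.03, -0.73] rows 0.5 2.0
```

Call:
arm_command(steps=[{"translation": [-2, 0.5, 6], "rotation": [-0.8, 0, -0.2], "claw": 4}, {"translation": [-3.5, 0.7, 12.2], "rotation": [-1.6, 0, -0.36], "claw": 4}, {"translation": [-3.5, 0.7, 12.2], "rotation": [-1.6, 0, -0.36], "claw": 4}])

```text
clock: 8.3
tool_pos: [0.5573, -0.0048, 0.07]
orientation: [-170.9, -11.6, -83.3]
force: [-0.4, 0.2, -0.9]
opening: 0.0119
gripper_force: 30.0
```

```bash
python3 - <<'E'
from h import *
o=ctrl.get_obs(); print(o["force"].round(1),o["moment"].round(2))
plan(*corner(-79.5,46.5,9)); plan(*corner(-79.5,46,2)); plan(*corner(-79.5,45.5,0))
E
```

```text
[-0.4  0.2 -0.9] [0.65 0.6  0.01]
t [2.1, 1.9, 0.1] r [0.02, 0.06, 0.01] rows 0.1 0.0
t [0.0, 1.1, 10.0] r [-1.35, 0.05, -0.28] rows 0.2 0.8
t [-0.6, 1.2, 13.2] r [-1.75, 0.05, -0.36] rows 0.3 1.0
```

Call:
arm_command(steps=[{"translation": [1, 1, 3.5], "rotation": [-0.5, 0.05, -0.1], "claw": 4}, {"translation": [0.5, 1, 7], "rotation": [-0.95, 0.05, -0.2], "claw": 4}, {"translation": [0, 1, 10], "rotation": [-1.35, 0.05, -0.28], "claw": 4}, {"translation": [0, 1, 10], "rotation": [-1.35, 0.05, -0.28], "claw": 4}])

```text
clock: 8.7
tool_pos: [0.558, -0.0083, 0.0599]
orientation: [-177.9, -12.1, -81.9]
force: [-1.7, 0.7, 2.9]
opening: 0.0117
gripper_force: 30.0
```

```bash
python3 - <<'E'
from h import *
o=ctrl.get_obs(); print(o["force"].round(1),o["moment"].round(2))
plan(*corner(-79.5,46,2)); plan(*corner(-79.5,45.5,0))
E
python3 chk.py 4 2
```

```text
[-1.7  0.7  2.9] [ 0.72  0.84 -0.1 ]
t [-1.4, -0.3, -0.6] r [-0.01, -0.03, -0.01] rows 0.0 0.0
t [-2.1, -0.6, 2.6] r [-0.4, -0.03, -0.09] rows 0.1 0.2
tcp [ 0.558  -0.0083  0.0599]
scene 2734 h -9.9 x [-79.3  81. ] y [-94.2  97.1]
  tilt err deg 0.02
  edge -90 -94.2 box y -96.7 yaw 0.5
  edge 90 97.1 box y 94.6 yaw 0.08
side 2526 h -7.5 x [-63.6  80.1] y [-93.9  96.9]
  tilt err deg -0.31
  edge -90 -93.9 box y -96.4 yaw -0.14
```

View pics/scene4.png

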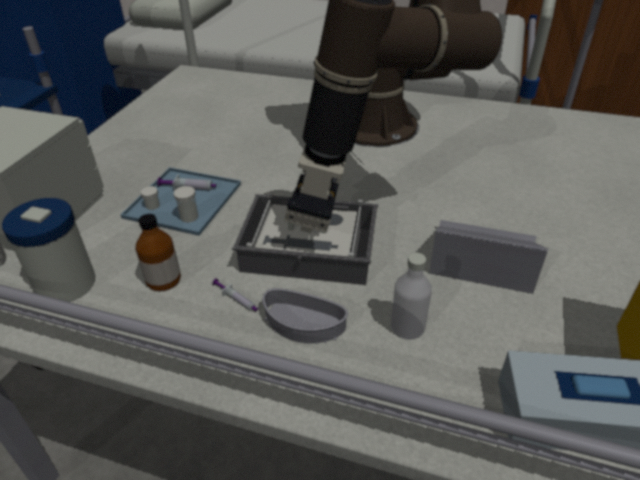

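Call:
arm_command(steps=[{"translation": [-1.5, -0.5, 1], "rotation": [-0.2, 0, -0.05], "claw": 4}, {"translation": [-2, -0.6, 2], "rotation": [-0.4, -0.03, -0.09], "claw": 4}, {"translation": [-2, -0.6, 2], "rotation": [-0.4, -0.03, -0.09], "claw": 4}])

```text
clock: 9.1
tool_pos: [0.5575, -0.0075, 0.0584]
orientation: [180.0, -12.0, -81.5]
force: [-3.5, 0.1, 9.0]
opening: 0.0114
gripper_force: 30.0
```

```bash
python3 - <<'E'
from h import *
o=ctrl.get_obs(); print(o["force"].round(1),o["moment"].round(2))
plan(*corner(-79.5,45.5,0))
E
```

```text
[-3.5  0.1  9. ] [ 0.24  1.07 -0.1 ]
t [-0.9, -1.1, 1.3] r [0.01, -0.0, 0.0] rows 0.0 0.0
```

Call:
arm_command(steps=[{"translation": [0, 0, 0], "rotation": [0, 0, 0], "claw": 14}, {"translation": [0, 0, 0], "rotation": [0, 0, 0], "claw": 20}, {"translation": [0, 0, 0], "rotation": [0, 0, 0], "claw": 30}, {"translation": [0, 0, 0], "rotation": [0, 0, 0], "claw": 30}])

```text
clock: 9.5
tool_pos: [0.5572, -0.0073, 0.0576]
orientation: [180.0, -12.0, -81.5]
force: [-0.7, 0.2, -0.3]
opening: 0.0285
gripper_force: 0.0
```

```bash
python3 - <<'E'
from h import *
o=ctrl.get_obs(); print(o["force"].round(1),o["moment"].round(2)); p,r=pose()
plan(p-np.array(r.as_matrix()[:,2])*.05,r)
plan(p+[0,0,.15],tool(0,yB))
E
```

```text
[-0.7  0.2 -0.3] [0.65 0.13 0.02]
t [-0.0, 0.0, -50.0] r [0.0, 0.0, 0.0] rows 1.0 0.0
t [31.1, 0.0, -146.7] r [0.0, -2.4, 0.0] rows 3.0 1.4
```

Call:
arm_command(steps=[{"translation": [0, 0, -15], "rotation": [0, 0, 0], "claw": 30}, {"translation": [0, 0, -35], "rotation": [0, 0, 0], "claw": 30}, {"translation": [0, 0, -75], "rotation": [0, -0.8, 0], "claw": 30}, {"translation": [-20, 0, -120], "rotation": [0, -1.6, 0], "claw": 50}, {"translation": [-40, 0, -160], "rotation": [0, -2.4, 0], "claw": 50}])

```text
clock: 10.0
tool_pos: [0.5464, 0.0654, 0.208]
orientation: [-179.9, 0.2, -81.4]
force: [1.9, 0.1, -1.2]
opening: 0.0408
gripper_force: 0.0
```

Call:
arm_command(steps=[{"translation": [0, 0, 0], "rotation": [0, 0, 0], "claw": 50}, {"translation": [0, 0, 0], "rotation": [0, 0, 0], "claw": 50}])

```text
clock: 10.2
tool_pos: [0.5469, 0.0645, 0.2069]
orientation: [-179.9, 0.1, -81.5]
force: [-0.6, -1.4, -0.2]
opening: 0.0493
gripper_force: 0.0
```

```bash
python3 - <<'E'
from h import *
o=ctrl.get_obs(); print(pose()[0],o["orientation"],o["force"].round(1))
im,d,C=grab("wrist"); save("w5",im); P=cloud(d,C); np.savez("w5.npz",im=im,d=d,P=P,M=C[3],f=C[:3])
L=(P-np.r_[cB,0])@R.from_euler('z',yB,degrees=True).as_matrix()*1000
x,y,z=L[...,0],L[...,1],L[...,2]
m=(d>.1)&(im.min(-1)>90)&(z>38)&(z<62)&(abs(x)<85)&(abs(y)<100)
q=L[m]; A=np.c_[q[:,0],q[:,1],np.ones(len(q))]; co=np.linalg.lstsq(A,q[:,2],rcond=None)[0]; print("plane",np.degrees(co[:2]),co[2],"rect",cv2.minAreaRect(q[:,:2].astype(np.float32)),np.percentile(q[:,:2],[.5,99.5],axis=0))
g=(d>.1)&(z>70)&(z<95)&(abs(x)<30)&(abs(y)<60); print("bar",cv2.minAreaRect(L[g][:,:2].astype(np.float32)),np.median(z[g]))
k=((im.max(-1)<110)&m|((d>.1)&(im.max(-1)<90)&(z>42)&(z<58)&(abs(x)<74)&(abs(y)<86))).astype(np.uint8)
n,l,st,ce=cv2.connectedComponentsWithStats(k)
for i in range(1,n):
    if st[i,4]>600:
        r=cv2.minAreaRect(L[l==i][:,:2].astype(np.float32)); print("mark",st[i,4],r, L[l==i][:,2].mean())
rim=(d>.1)&(z>61)&(z<71)
for nm,(ax,pos,rg) in dict(n=(0,-83,115),f=(0,83,115),r=(1,-122,75),l=(1,122,75)).items():
    mm=rim&(abs(L[...,ax]-pos)<8)&(abs(L[...,1-ax])<rg); print(nm,mm.sum(),np.median(L[mm][:,ax]).round(1) if mm.sum() else 0)
E
```

```text
[0.54690476 0.06449545 0.20690096] [-1.79851495e+02  6.64062847e-02 -8.14691030e+01] [-0.6 -1.4 -0.2]
plane [-0.15571603  0.35064532] 50.325406223225784 rect ((-1.59429931640625, 11.239959716796875), (162.04527282714844, 176.0748291015625), 0.04951466992497444) [[-80.53033676 -75.35538463]
 [ 74.22852562  93.33345089]]
bar ((-2.992704391479492, -1.5728988647460938), (11.989055633544922, 75.60406494140625), 0.2636125087738037) 81.73075117353807
mark 1328 ((-1.6451034545898438, 90.76778411865234), (4.596092224121094, 158.1494903564453), 89.88308715820312) 50.029396684982025
n 3973 -85.2
f 3872 83.0
r 0 0
l 1602 122.8
```

View pics/w5.png

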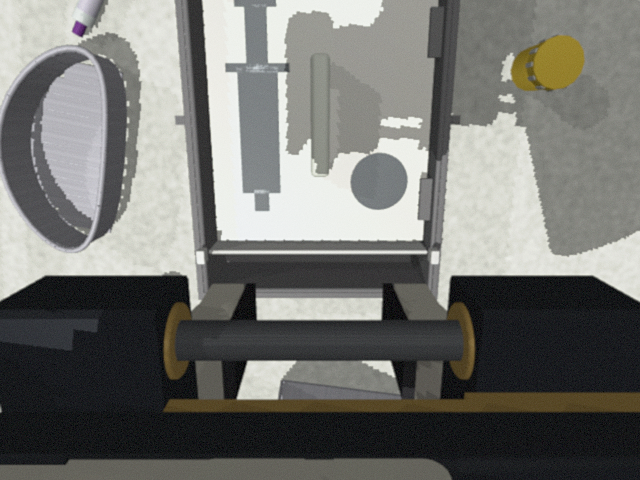

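```bash
python3 - <<'E'
from h import *
q=np.load("w5.npz"); C=(*q["f"],q["M"]); im=q["im"].astype(int)
k=((im.max(-1)<140)&(im.max(-1)>60)).astype(np.uint8); k[:,:335]=0;k[:140]=0;k[225:]=0;k[:,412:]=0
k=cv2.morphologyEx(k,cv2.MORPH_OPEN,np.ones((9,9),np.uint8))
n,l,st,ce=cv2.connectedComponentsWithStats(k)
print(st[1:],ce[1:])
i=1+np.argmax(st[1:,4]); p=ray(*ce[i],.049,C); lb=R.from_euler('z',-yB,degrees=True).apply(p-np.r_[cB,0])*1000; print("pot mark",p,lb)
k=((im.max(-1)<150)&(im.max(-1)>60)).astype(np.uint8); k[:,:236]=0;k[:,282:]=0;k[:82]=0;k[187:]=0; 
n,l,st,ce=cv2.connectedComponentsWithStats(k); i=1+np.argmax(st[1:,4]); print(st[i])
for v in(st[i][1],st[i][1]+st[i][3]): 
    p=ray(ce[i][0],v,.049,C); print(R.from_euler('z',-yB,degrees=True).apply(p-np.r_[cB,0])*1000)
print(ctrl.get_obs()["joint_pos"].round(1)); plan([.48,-.27,.24],tool(0,0))
E
```

```text
[[ 352  154   54   55 2406]] [[378.58146301 180.85037406]]
pot mark [0.50764337 0.03061228 0.049     ] [-46.22325224  43.44906251  49.        ]
[ 238   82   42  105 3945]
[ 38.84346419 -24.92500703  49.        ]
[41.49061053 48.00163159 49.        ]
[ 27.1   9.7 -17.   -0.  -63.3 -18.6]
t [320.5, 114.9, -34.5] r [0.0, 0.0, 1.71] rows 6.8 1.0
```

Call:
arm_command(steps=[{"translation": [40, 12, -15], "rotation": [0, 0, 0.4], "claw": 60}, {"translation": [85, 28, -34], "rotation": [0, 0, 0.8], "claw": 60}, {"translation": [130, 45, -34], "rotation": [0, 0, 1.2], "claw": 60}, {"translation": [175, 62, -34], "rotation": [0, 0, 1.7], "claw": 60}, {"translation": [220, 79, -34], "rotation": [0, 0, 1.71], "claw": 60}])

```text
clock: 10.75
tool_pos: [0.4993, -0.1669, 0.2382]
orientation: [179.8, -0.0, -90.1]
force: [1.7, -0.5, -0.6]
opening: 0.0599
gripper_force: 0.0
```

Call:
arm_command(steps=[{"translation": [0, 0, 0], "rotation": [0, 0, 0], "claw": 60}])

```text
clock: 10.85
tool_pos: [0.4983, -0.1695, 0.2379]
orientation: [179.8, -0.0, -90.3]
force: [0.1, 0.0, 0.2]
opening: 0.0599
gripper_force: 0.0
```

```bash
python3 - <<'E'
from h import *
plan([.48,-.27,.24],tool(0,0))
E
```

```text
t [100.6, 17.8, -2.0] r [0.05, -0.01, -0.06] rows 2.0 0.0
```

Call:
arm_command(steps=[{"translation": [40, 7, 0], "rotation": [0, 0, 0], "claw": 60}, {"translation": [80, 14, 0], "rotation": [0, 0, 0], "claw": 60}, {"translation": [100, 18, -2], "rotation": [0, 0, 0], "claw": 60}, {"translation": [100, 18, -2], "rotation": [0, 0, 0], "claw": 60}, {"translation": [100, 18, -2], "rotation": [0, 0, 0], "claw": 60}])

```text
clock: 11.35
tool_pos: [0.4822, -0.2652, 0.2401]
orientation: [179.8, 0.0, -90.1]
force: [-0.1, -0.2, 0.1]
opening: 0.0604
gripper_force: 0.0
```

```bash
python3 - <<'E'
from h import *
print(pose()[0], ctrl.get_obs()["joint_pos"].round(1))
im,d,C=grab("wrist"); save("w6",im); P=cloud(d,C); np.savez("w6.npz",im=im,d=d,P=P,M=C[3],f=C[:3])
x,y,z=P[...,0],P[...,1],P[...,2]; I=im.astype(int)
m=(d>.1)&(np.hypot(x-.5213,y+.392)<.03)&(z>.037)&(z<.052); (a,b),r=cv2.minEnclosingCircle(P[m][:,:2].astype(np.float32)*1000); print("pot",m.sum(),a,b,r,np.median(z[m]), np.percentile(P[m][:,:2],[2,98],axis=0).round(4).tolist())
m=(d>.1)&(x>.395)&(x<.475)&(y>-.46)&(y<-.26)&(z>.010)&(z<.06)
r=cv2.minAreaRect(P[m][:,:2].astype(np.float32)*1000); print("syr",m.sum(),r,z[m].max())
pu=m&(I[...,2]-I[...,1]>25); k,l,st,ce=cv2.connectedComponentsWithStats(pu.astype(np.uint8))
for i in range(1,k):
    if st[i,4]>40:
        q=P[l==i]; print("purple",st[i],q.mean(0).round(4),np.percentile(q[:,1],[1,99]).round(4))
# barrel profile: bins in y
for y0 in np.arange(-.45,-.26,.01):
    w=P[m&(abs(y-y0)<.004)]
    if len(w)>15: lo,hi=np.percentile(w[:,0],[3,97]); print(round(y0,3),round((lo+hi)/2,4),round(hi-lo,4),np.percentile(w[:,2],95).round(4))
E
```

```text
[ 0.48219915 -0.26517414  0.2401353 ] [ -8.4   8.4 -13.9  -0.  -67.9   8.3]
pot 1996 520.185791015625 -392.69677734375 18.73537826538086 0.04595105435374805 [[0.5038, -0.4086], [0.5362, -0.3759]]
syr 4107 ((432.7623291015625, -358.2005310058594), (150.61805725097656, 57.669124603271484), 83.48638153076172) 0.030941819699426498
purple [353   9  26  57 730] [ 0.4413 -0.4018  0.0216] [-0.4193 -0.3801]
purple [384 173   8  12  81] [ 0.4207 -0.2863  0.0196] [-0.2913 -0.2817]
-0.42 0.4438 0.0206 0.0284
-0.41 0.4425 0.0103 0.0227
-0.4 0.441 0.0098 0.0228
-0.39 0.4391 0.0099 0.0226
-0.38 0.431 0.0239 0.0297
-0.37 0.4398 0.0298 0.0289
-0.36 0.4341 0.022 0.0285
-0.35 0.4326 0.0219 0.0287
-0.34 0.4305 0.0222 0.0284
-0.33 0.429 0.0218 0.0285
-0.32 0.4271 0.022 0.0287
-0.31 0.4256 0.0218 0.0283
-0.3 0.4236 0.0219 0.0284
-0.29 0.4253 0.0155 0.0268
-0.28 0.4203 0.0077 0.0211
```

View pics/w6.png

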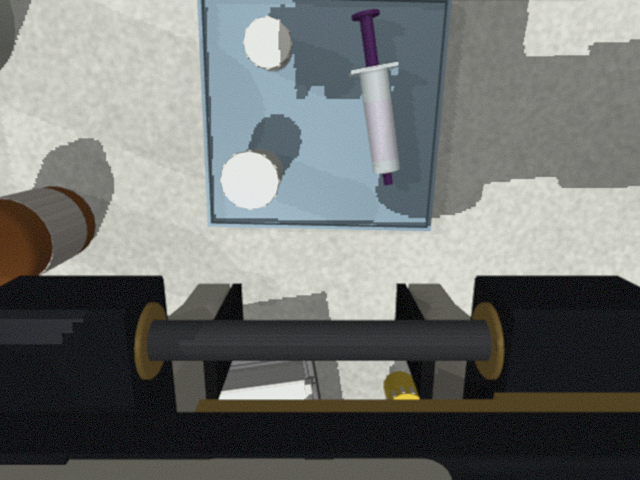

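```bash
cat >> h.py <<'E'
def rP(yaw): return tool(0,yaw)*R.from_euler('z',90,degrees=True)
bc=cB+(R.from_euler('z',yB,degrees=True).apply([-.003,-.0016,0]))[:2]; yBd=8.8
def onb(x,y,z): return np.r_[bc,z]+R.from_euler('z',yBd,degrees=True).apply([x/1000,y/1000,0])
E
python3 - <<'E'
from h import *
plan([.5202,-.3925,.12],rP(0)); print(onb(-43,45,0),onb(43,10,0))
E
```

```text
t [127.9, -38.1, 120.3] r [0.03, -0.01, 17.99] rows 3.6 10.5
[0.50769233 0.0303646  0.        ] [0.59803447 0.00893339 0.        ]
```

Call:
arm_command(steps=[{"translation": [30, -10, 0], "rotation": [0, 0, 1.7], "claw": 60}, {"translation": [65, -20, 10], "rotation": [0, 0, 3.4], "claw": 60}, {"translation": [100, -30, 30], "rotation": [0, 0, 5.1], "claw": 60}, {"translation": [128, -38, 60], "rotation": [0, 0, 6.8], "claw": 60}, {"translation": [128, -38, 80], "rotation": [0, 0, 8.5], "claw": 60}])

```text
clock: 11.9
tool_pos: [0.5212, -0.3942, 0.1582]
orientation: [179.8, -0.0, -132.9]
force: [-0.4, -0.1, -0.2]
opening: 0.0602
gripper_force: 0.0
```

Call:
arm_command(steps=[{"translation": [0, 0, 0], "rotation": [0, 0, 1.7], "claw": 60}, {"translation": [0, 0, 0], "rotation": [0, 0, 3.4], "claw": 60}, {"translation": [0, 0, 0], "rotation": [0, 0, 5.1], "claw": 60}, {"translation": [0, 0, 0], "rotation": [0, 0, 6.8], "claw": 60}, {"translation": [0, 0, 0], "rotation": [0, 0, 8.5], "claw": 60}])

```text
clock: 12.4
tool_pos: [0.5214, -0.3917, 0.1611]
orientation: [180.0, -0.0, -175.3]
force: [-0.2, 0.9, 0.5]
opening: 0.06
gripper_force: 0.0
```

Call:
arm_command(steps=[{"translation": [0, 0, 0], "rotation": [0, 0, 1], "claw": 60}, {"translation": [0, 0, 0], "rotation": [0, 0, 1], "claw": 60}, {"translation": [0, 0, 0], "rotation": [0, 0, 1], "claw": 60}])

```text
clock: 12.7
tool_pos: [0.5213, -0.3922, 0.1614]
orientation: [180.0, -0.0, -179.8]
force: [-0.4, 0.7, 0.4]
opening: 0.0599
gripper_force: 0.0
```

```bash
python3 - <<'E'
from h import *
print(ctrl.get_obs()["joint_pos"].round(1)); plan([.5202,-.3925,.09],rP(0)); plan([.5202,-.3925,.022],rP(0))
E
```

```text
[-19.9  21.1  -7.4  -0.  -61.6 -69.9]
t [1.1, -0.4, 71.4] r [0.01, -0.0, 0.04] rows 1.4 0.0
t [1.1, -0.4, 139.4] r [0.01, -0.0, 0.04] rows 2.8 0.0
```

Call:
arm_command(steps=[{"translation": [1, 0, 35], "rotation": [0, 0, 0], "claw": 60}, {"translation": [1, 0, 75], "rotation": [0, 0, 0], "claw": 60}, {"translation": [1, 0, 110], "rotation": [0, 0, 0], "claw": 60}, {"translation": [1, 0, 139], "rotation": [0, 0, 0], "claw": 60}, {"translation": [1, 0, 139], "rotation": [0, 0, 0], "claw": 50}])

```text
clock: 13.2
tool_pos: [0.5173, -0.3913, 0.0183]
orientation: [179.8, -0.4, -179.9]
force: [-0.4, -0.5, -0.9]
opening: 0.0563
gripper_force: 0.0
```

Call:
arm_command(steps=[{"translation": [0, 0, 0], "rotation": [0, 0, 0], "claw": 40}, {"translation": [0, 0, 0], "rotation": [0, 0, 0], "claw": 30}, {"translation": [0, 0, 0], "rotation": [0, 0, 0], "claw": 28}, {"translation": [0, 0, 0], "rotation": [0, 0, 0], "claw": 28}, {"translation": [0, 0, 0], "rotation": [0, 0, 0], "claw": 28}])

```text
clock: 13.7
tool_pos: [0.5214, -0.3935, 0.0248]
orientation: [-179.9, 0.2, -180.0]
force: [0.8, 2.0, 7.3]
opening: 0.0349
gripper_force: 30.0
```

```bash
python3 - <<'E'
from h import *
plan([.5202,-.3925,.022],rP(0))
p,r=pose(); print(p)
E
```

```text
t [1.2, 1.0, 2.8] r [-0.01, 0.04, 0.0] rows 0.1 0.0
[ 0.52143054 -0.39345831  0.02480767]
```

Call:
arm_command(steps=[{"translation": [0, 0, -8], "rotation": [0, 0, 0], "claw": 28}, {"translation": [0, 0, -20], "rotation": [0, 0, 0], "claw": 28}, {"translation": [0, 0, -50], "rotation": [0, 0, 0], "claw": 28}, {"translation": [0, 0, -90], "rotation": [0, 0, 0], "claw": 28}, {"translation": [0, 0, -130], "rotation": [0, 0, 0], "claw": 28}])

```text
clock: 14.2
tool_pos: [0.5195, -0.3929, 0.1548]
orientation: [180.0, -0.0, 180.0]
force: [0.2, -0.7, -0.5]
opening: 0.0353
gripper_force: 30.0
```

Call:
arm_command(steps=[{"translation": [0, 0, 0], "rotation": [0, 0, 0], "claw": 28}, {"translation": [0, 0, 0], "rotation": [0, 0, 0], "claw": 28}])

```text
clock: 14.4
tool_pos: [0.5206, -0.3933, 0.1551]
orientation: [-180.0, 0.2, 180.0]
force: [-0.2, -0.3, -2.0]
opening: 0.0347
gripper_force: 30.0
```

```bash
python3 - <<'E'
from h import *
p,r=pose(); o=ctrl.get_obs(); print(p,o["opening"],o["gripper_force"])
for n in("scene","side"):
    im,d,C=grab(n); save(n+"7",im); P=cloud(d,C); x,y,z=[P[...,i]-p[i] for i in range(3)]
    m=(d>0)&(abs(x)<.03)&(abs(y)<.03)&(z<.03)&(z>-.05)&(im.min(-1)>60)
    print(n,m.sum(),"z rel",np.percentile(z[m],[1,5,50,95]).round(4),"x",np.percentile(x[m],[3,97]).round(4),"y",np.percentile(y[m],[3,97]).round(4))
plan(onb(-43,45,.13),rP(yBd))
E
```

```text
[ 0.52058642 -0.39325727  0.15507307] 0.034730938093631335 29.9998140335083
scene 312 z rel [-0.0218 -0.0201  0.0028  0.0207] x [-0.0103  0.017 ] y [-0.0245  0.0176]
side 725 z rel [-0.0198 -0.017   0.0169  0.0225] x [-0.0184  0.0093] y [-0.0274  0.0268]
t [12.0, 423.0, 22.9] r [0.01, -0.0, -1.77] rows 8.5 1.0
```

Call:
arm_command(steps=[{"translation": [0, 40, 0], "rotation": [0, 0, -0.3], "claw": 28}, {"translation": [2, 85, 0], "rotation": [0, 0, -0.6], "claw": 28}, {"translation": [4, 130, 0], "rotation": [0, 0, -0.9], "claw": 28}, {"translation": [5, 175, 0], "rotation": [0, 0, -1.2], "claw": 28}, {"translation": [6, 220, 0], "rotation": [0, 0, -1.5], "claw": 28}])

```text
clock: 15.0
tool_pos: [0.5129, -0.1715, 0.1517]
orientation: [180.0, -0.1, -172.5]
force: [-0.1, -0.2, 0.0]
opening: 0.0349
gripper_force: 30.0
```

```bash
python3 - <<'E'
from h import *
plan(onb(-43,45,.15),rP(yBd))
E
```

```text
t [-21.3, 200.8, 1.8] r [0.01, -0.02, -0.25] rows 4.0 0.1
```

Call:
arm_command(steps=[{"translation": [-4, 40, 1], "rotation": [0, 0, -0.1], "claw": 28}, {"translation": [-9, 85, 1], "rotation": [0, 0, -0.2], "claw": 28}, {"translation": [-14, 130, 1], "rotation": [0, 0, -0.25], "claw": 28}, {"translation": [-18, 175, 1], "rotation": [0, 0, -0.25], "claw": 28}, {"translation": [-21, 198, 1], "rotation": [0, 0, -0.25], "claw": 28}])

```text
clock: 15.5
tool_pos: [0.5081, 0.0285, 0.1511]
orientation: [180.0, -0.1, -171.2]
force: [0.3, -1.0, -0.6]
opening: 0.0347
gripper_force: 30.0
```

Call:
arm_command(steps=[{"translation": [0, 0, 0], "rotation": [0, 0, 0], "claw": 28}, {"translation": [0, 0, 0], "rotation": [0, 0, 0], "claw": 28}])

```text
clock: 15.7
tool_pos: [0.5084, 0.0263, 0.151]
orientation: [-180.0, -0.1, -171.2]
force: [0.0, -0.5, -1.7]
opening: 0.0351
gripper_force: 30.0
```

```bash
python3 - <<'E'
from h import *
plan(onb(-43,45,.0755),rP(yBd));print(pose()[0])
E
```

```text
t [-0.1, 4.2, 75.5] r [-0.0, -0.02, 0.0] rows 1.5 0.0
[0.50840845 0.02627243 0.15102115]
```

Call:
arm_command(steps=[{"translation": [-1, 4, 20], "rotation": [0, 0, 0], "claw": 28}, {"translation": [-1, 4, 40], "rotation": [0, 0, 0], "claw": 28}, {"translation": [-1, 4, 60], "rotation": [0, 0, 0], "claw": 28}, {"translation": [-1, 4, 75], "rotation": [0, 0, 0], "claw": 28}, {"translation": [-1, 4, 75], "rotation": [0, 0, 0], "claw": 28}])

```text
clock: 16.2
tool_pos: [0.5076, 0.0283, 0.0745]
orientation: [-180.0, -0.3, -171.4]
force: [0.1, -0.1, -2.2]
opening: 0.0347
gripper_force: 30.0
```

Call:
arm_command(steps=[{"translation": [0, 0, 1], "rotation": [0, 0, 0], "claw": 28}, {"translation": [0, 0, 2], "rotation": [0, 0, 0], "claw": 28}, {"translation": [0, 0, 2], "rotation": [0, 0, 0], "claw": 28}])

```text
clock: 16.5
tool_pos: [0.5099, 0.0301, 0.0756]
orientation: [180.0, 0.1, -171.3]
force: [0.3, 0.6, -0.9]
opening: 0.035
gripper_force: 30.0
```

```bash
python3 - <<'E'
from h import *
plan(onb(-43,45,.0708),rP(yBd));print(pose()[0],ctrl.get_obs()["force"])
E
```

```text
t [2.2, 0.6, 4.8] r [0.01, 0.02, -0.02] rows 0.1 0.0
[0.50993107 0.03008831 0.07556858] [ 0.26559181  0.59106603 -0.88201976]
```

Call:
arm_command(steps=[{"translation": [0, 0.5, 1], "rotation": [0, 0, 0], "claw": 28}, {"translation": [0, 0.5, 2], "rotation": [0, 0, 0], "claw": 28}, {"translation": [0, 0.5, 3], "rotation": [0, 0, 0], "claw": 28}, {"translation": [0, 0.5, 3], "rotation": [0, 0, 0], "claw": 28}])

```text
clock: 16.9
tool_pos: [0.5094, 0.0307, 0.0718]
orientation: [180.0, 0.0, -171.3]
force: [0.5, -0.5, -0.1]
opening: 0.035
gripper_force: 30.0
```

Call:
arm_command(steps=[{"translation": [0, 0, 0.5], "rotation": [0, 0, 0], "claw": 28}, {"translation": [0, 0, 1], "rotation": [0, 0, 0], "claw": 28}, {"translation": [0, 0, 1], "rotation": [0, 0, 0], "claw": 28}])

```text
clock: 17.2
tool_pos: [0.5094, 0.0307, 0.0709]
orientation: [180.0, 0.0, -171.3]
force: [0.8, 0.1, -1.2]
opening: 0.0351
gripper_force: 30.0
```

Call:
arm_command(steps=[{"translation": [0, 0, 0.7], "rotation": [0, 0, 0], "claw": 28}, {"translation": [0, 0, 1.4], "rotation": [0, 0, 0], "claw": 28}, {"translation": [0, 0, 1.4], "rotation": [0, 0, 0], "claw": 28}])

```text
clock: 17.5
tool_pos: [0.5098, 0.0307, 0.0707]
orientation: [180.0, 0.1, -171.2]
force: [-5.8, 0.7, 13.2]
opening: 0.035
gripper_force: 30.0
```

Contact; release.

Call:
arm_command(steps=[{"translation": [0, 0, -0.8], "rotation": [0, 0, 0], "claw": 28}, {"translation": [0, 0, -0.8], "rotation": [0, 0, 0], "claw": 40}, {"translation": [0, 0, -0.8], "rotation": [0, 0, 0], "claw": 50}, {"translation": [0, 0, -0.8], "rotation": [0, 0, 0], "claw": 54}, {"translation": [0, 0, -0.8], "rotation": [0, 0, 0], "claw": 54}])

```text
clock: 18.0
tool_pos: [0.5094, 0.0306, 0.0702]
orientation: [180.0, 0.0, -171.3]
force: [0.1, 0.6, -0.2]
opening: 0.0532
gripper_force: 0.0
```

Call:
arm_command(steps=[{"translation": [0, 0, -10], "rotation": [0, 0, 0], "claw": 54}, {"translation": [0, 0, -30], "rotation": [0, 0, 0], "claw": 54}, {"translation": [0, 0, -60], "rotation": [0, 0, 0], "claw": 54}, {"translation": [0, 0, -100], "rotation": [0, 0, 0], "claw": 50}, {"translation": [0, 0, -130], "rotation": [0, 0, 0], "claw": 50}])

```text
clock: 18.5
tool_pos: [0.5098, 0.0306, 0.2034]
orientation: [180.0, 0.1, -171.2]
force: [1.2, 0.3, -0.7]
opening: 0.0505
gripper_force: 0.0
```

```bash
python3 - <<'E'
from h import *
for n,cb in (("scene",(.5611,-.0033)),("side",(.5575,-.0081))):
    im,d,C=grab(n); save(n+"8",im); P=cloud(d,C); q=onb(-43,45,0)-np.r_[cB,0]+np.r_[cb,0]
    x,y,z=[P[...,i]-q[i] for i in range(3)]
    m=(d>0)&(np.hypot(x,y)<.035)&(z>.083)&(z<.1)&(im.min(-1)>60); (a,b),r=cv2.minEnclosingCircle(np.c_[x[m],y[m]].astype(np.float32)*1000); print(n,m.sum(),a,b,r,np.median(z[m]))
# syringe pick
h=np.radians(99.9); plan([.4295,-.3345,.15],tool(0,9.9)); print(pose()[0],ctrl.get_obs()["joint_pos"].round(1))
E
```

```text
scene 197 1.6908961534500122 0.2151069939136505 19.365093231201172 0.08987176116456574
side 193 4.096860885620117 2.142366409301758 20.115604400634766 0.09198973239458041
t [137.7, -348.9, 54.0] r [-0.07, 0.09, -18.22] rows 7.6 10.6
[0.51191186 0.03117705 0.20571293] [ 2.550e+01  5.800e+00 -2.170e+01  1.000e-01 -6.200e+01 -1.068e+02]
```

Call:
arm_command(steps=[{"translation": [15, -40, -10], "rotation": [0, 0, -1.7], "claw": 50}, {"translation": [30, -80, -10], "rotation": [0, 0, -3.4], "claw": 50}, {"translation": [45, -120, -10], "rotation": [0, 0, -5.1], "claw": 50}, {"translation": [60, -160, -10], "rotation": [0, 0, -6.8], "claw": 50}, {"translation": [75, -200, -10], "rotation": [0, 0, -8.5], "claw": 50}])

```text
clock: 19.1
tool_pos: [0.4663, -0.1745, 0.2106]
orientation: [-180.0, 0.0, -131.1]
force: [0.5, 0.1, -0.5]
opening: 0.05
gripper_force: 0.0
```

```bash
python3 - <<'E'
from h import *
plan([.4295,-.3345,.15],tool(0,9.9)); print(pose()[0])
E
```

```text
t [144.8, -77.5, 60.5] r [-0.01, 0.01, -10.21] rows 3.5 5.9
[ 0.46632051 -0.17445829  0.21059242]
```

Call:
arm_command(steps=[{"translation": [30, -16, 10], "rotation": [0, 0, -1.7], "claw": 50}, {"translation": [60, -32, 20], "rotation": [0, 0, -3.4], "claw": 50}, {"translation": [90, -48, 35], "rotation": [0, 0, -5.1], "claw": 50}, {"translation": [120, -64, 50], "rotation": [0, 0, -6.8], "claw": 50}, {"translation": [144, -77, 60], "rotation": [0, 0, -8.5], "claw": 50}])

```text
clock: 19.6
tool_pos: [0.4282, -0.3333, 0.1492]
orientation: [180.0, 0.1, -88.7]
force: [-0.7, 0.5, 1.3]
opening: 0.0496
gripper_force: 0.0
```

Call:
arm_command(steps=[{"translation": [0, 0, 0], "rotation": [0, 0, -1.6], "claw": 50}, {"translation": [0, 0, 0], "rotation": [0, 0, -1.6], "claw": 50}, {"translation": [0, 0, 0], "rotation": [0, 0, -1.6], "claw": 50}])

```text
clock: 19.9
tool_pos: [0.4294, -0.3318, 0.1503]
orientation: [-180.0, 0.0, -81.2]
force: [0.5, 1.2, 0.1]
opening: 0.0499
gripper_force: 0.0
```

```bash
python3 - <<'E'
from h import *
print(pose()[0],ctrl.get_obs()["joint_pos"].round(1)); plan([.4295,-.3345,.035],tool(0,9.9)); plan([.4295,-.3345,.007],tool(0,9.9))
im,d,C=grab("wrist"); P=cloud(d,C); x,y,z=P[...,0],P[...,1],P[...,2]
m=(d>.1)&(x>.395)&(x<.475)&(y>-.46)&(y<-.26)&(z>.012)&(z<.04)
for y0 in np.arange(-.43,-.26,.01):
    w=P[m&(abs(y-y0)<.004)]
    if len(w)>15: lo,hi=np.percentile(w[:,0],[3,97]); print(round(y0,3),round((lo+hi)/2,4),round(hi-lo,4))
E
```

```text
[ 0.42939539 -0.33180984  0.15030404] [-17.   11.8 -22.2  -0.  -56.   25.8]
t [2.7, 0.4, 115.3] r [-0.0, 0.0, -0.22] rows 2.3 0.1
t [2.7, 0.4, 143.3] r [-0.0, 0.0, -0.22] rows 2.9 0.1
-0.43 0.4348 0.0748
-0.42 0.4432 0.0202
-0.41 0.4422 0.0104
-0.4 0.4407 0.0105
-0.39 0.4388 0.0099
-0.38 0.4331 0.0281
-0.37 0.4377 0.0276
-0.36 0.4336 0.0231
-0.35 0.4316 0.0226
-0.34 0.4301 0.0228
-0.33 0.4282 0.0224
-0.32 0.4267 0.0225
-0.31 0.4249 0.0221
-0.3 0.4228 0.0229
-0.29 0.4249 0.0159
-0.28 0.4198 0.0073
```

Call:
arm_command(steps=[{"translation": [2.5, 0.4, 40], "rotation": [0, 0, -0.22], "claw": 40}, {"translation": [2.5, 0.4, 80], "rotation": [0, 0, -0.22], "claw": 40}, {"translation": [2.5, 0.4, 120], "rotation": [0, 0, -0.22], "claw": 40}, {"translation": [2.5, 0.4, 143], "rotation": [0, 0, -0.22], "claw": 40}, {"translation": [2.5, 0.4, 143], "rotation": [0, 0, -0.22], "claw": 40}])

```text
clock: 20.45
tool_pos: [0.4292, -0.3335, 0.0054]
orientation: [179.9, 0.1, -79.9]
force: [-0.7, -0.7, 0.7]
opening: 0.0401
gripper_force: 0.0
```

Call:
arm_command(steps=[{"translation": [0, 0, 0], "rotation": [0, 0, 0], "claw": 40}, {"translation": [0, 0, 0], "rotation": [0, 0, 0], "claw": 30}, {"translation": [0, 0, 0], "rotation": [0, 0, 0], "claw": 18}, {"translation": [0, 0, 0], "rotation": [0, 0, 0], "claw": 18}, {"translation": [0, 0, 0], "rotation": [0, 0, 0], "claw": 18}])

```text
clock: 20.95
tool_pos: [0.4299, -0.3344, 0.0079]
orientation: [-179.9, -0.0, -79.9]
force: [0.3, 2.1, 4.5]
opening: 0.0231
gripper_force: 30.0
```

Call:
arm_command(steps=[{"translation": [0, 0, 0], "rotation": [0, 0, 0], "claw": 18}, {"translation": [0, 0, 0], "rotation": [0, 0, 0], "claw": 18}])

```text
clock: 21.15
tool_pos: [0.4299, -0.3344, 0.0078]
orientation: [-179.9, -0.0, -79.9]
force: [-0.4, 2.8, 6.5]
opening: 0.0229
gripper_force: 30.0
```

Call:
arm_command(steps=[{"translation": [0, 0, -8], "rotation": [0, 0, 0], "claw": 18}, {"translation": [0, 0, -25], "rotation": [0, 0, 0], "claw": 18}, {"translation": [0, 0, -60], "rotation": [0, 0, 0], "claw": 18}, {"translation": [0, 0, -100], "rotation": [0, 0, 0], "claw": 18}, {"translation": [0, 0, -140], "rotation": [0, 0, 0], "claw": 18}])

```text
clock: 21.65
tool_pos: [0.4288, -0.3343, 0.1488]
orientation: [180.0, 0.0, -79.9]
force: [1.6, -0.7, 0.0]
opening: 0.0238
gripper_force: 30.0
```

```bash
python3 - <<'E'
from h import *
p,r=pose(); print(p,ctrl.get_obs()["opening"])
for n in("scene","side"):
    im,d,C=grab(n); P=cloud(d,C); x,y,z=[P[...,i]-p[i] for i in range(3)]
    m=(d>0)&(abs(x)<.05)&(abs(y)<.11)&(z<.03)&(z>-.02)&(im[...,2].astype(int)-im[...,1]>22)
    for s in(1,-1):
        q=P[m&(s*y>.03)]-p
        if len(q): print(n,s,len(q),q.mean(0).round(4),(s*q[:,1]).max().round(4))
plan(onb(43,10,.15),tool(0,yBd))
E
```

```text
[ 0.4287846  -0.33434213  0.14882095] 0.02377823107434804
scene -1 16 [ 0.0164 -0.0692  0.0098] 0.0798
side -1 224 [ 0.0126 -0.0702  0.0207] 0.0887
t [-310.3, -224.0, 3.6] r [-0.1, -0.06, 0.28] rows 7.7 0.2
```

Call:
arm_command(steps=[{"translation": [-40, -29, 0], "rotation": [0, 0, 0.1], "claw": 18}, {"translation": [-80, -58, 0], "rotation": [0, 0, 0.2], "claw": 18}, {"translation": [-120, -87, 0], "rotation": [0, 0, 0.2], "claw": 18}, {"translation": [-160, -116, 0], "rotation": [0, 0, 0.2], "claw": 18}, {"translation": [-200, -145, 0], "rotation": [0, 0, 0.2], "claw": 18}])

```text
clock: 22.25
tool_pos: [0.5372, -0.1103, 0.1475]
orientation: [-180.0, 0.0, -80.9]
force: [2.0, -0.2, -0.6]
opening: 0.0232
gripper_force: 30.0
```

```bash
python3 - <<'E'
from h import *
plan(onb(43,10,.13),tool(0,yBd))
E
```

```text
t [-108.1, -78.9, 17.6] r [-0.01, 0.0, 0.06] rows 2.7 0.0
```

Call:
arm_command(steps=[{"translation": [-40, -29, 5], "rotation": [0, 0, 0], "claw": 18}, {"translation": [-80, -58, 10], "rotation": [0, 0, 0.06], "claw": 18}, {"translation": [-107, -78, 17], "rotation": [0, 0, 0.06], "claw": 18}, {"translation": [-107, -78, 17], "rotation": [0, 0, 0.06], "claw": 18}, {"translation": [-107, -78, 17], "rotation": [0, 0, 0.06], "claw": 18}])

```text
clock: 22.75
tool_pos: [0.5966, 0.0066, 0.1296]
orientation: [179.9, 0.0, -81.1]
force: [0.7, -0.3, -1.3]
opening: 0.0228
gripper_force: 30.0
```

```bash
python3 - <<'E'
from h import *
p,r=pose(); print(p)
ax=np.array([-np.sin(np.radians(yBd)),np.cos(np.radians(yBd)),0]); ex=np.array([ax[1],-ax[0],0])
for n in("scene","side","wrist"):
    im,d,C=grab(n); save(n+"9",im); P=cloud(d,C)-p; s,t,z=P@ax*1000,P@ex*1000,P[...,2]*1000
    m=(d>0)&(abs(t)<25)&(abs(s)<100)&(z<40)&(z>-20)
    for s0 in range(-90,70,10):
        w=m&(abs(s-s0)<5)
        if w.sum()>6 and abs(s0)>18: print(n,s0,w.sum(),"t",np.percentile(t[w],[10,90]).round(1),"z",np.percentile(z[w],[10,90]).round(1))
plan(onb(43,10,.06),tool(0,yBd))
E
```

```text
[0.59658389 0.00656538 0.12962792]
scene -80 57 t [-1.6 10.4] z [ 3.7 16.4]
scene -70 30 t [-0.1  5.7] z [ 5.8 12.7]
scene -60 15 t [2.4 5.6] z [ 4.6 12.6]
scene -40 31 t [10.5 19.6] z [-2.5  9.3]
scene -30 14 t [ 7.1 11.9] z [-2.2  5.9]
scene -20 16 t [ 9.4 12.3] z [1.8 6.6]
scene 20 18 t [10.  13.1] z [0.9 7.6]
scene 30 51 t [ 0.4 12.3] z [ 3.1 17.9]
scene 40 73 t [-1.8 11.7] z [ 2.7 18. ]
scene 50 23 t [-0.4  4.5] z [ 6.  11.1]
side -90 51 t [-8.9  8.2] z [ 1.4 18.3]
side -80 19 t [-7.5  2.9] z [ 8.8 19.7]
side -70 23 t [-5.2 -0.4] z [ 9.1 15.2]
side -60 22 t [-5.   1.3] z [ 8.8 15.4]
side -50 81 t [-16.5  12.6] z [ 1.6 20.4]
side -40 59 t [-17.9  13.3] z [ 3.6 21.4]
side -30 42 t [-11.1   2.4] z [ 8.3 21.1]
side -20 45 t [-11.8   2.8] z [ 8.9 21. ]
wrist -90 539 t [-9.5  7.9] z [14.6 20.7]
wrist -80 1369 t [-6.1  4.1] z [11.  18.3]
wrist -70 996 t [-5.1  3.2] z [11.5 14.9]
wrist -60 969 t [-5.2  3.2] z [11.5 14.9]
wrist -50 2154 t [-14.6  12.9] z [ 3.8 21. ]
wrist -40 2189 t [-11.5   9.9] z [16.2 21.7]
wrist -30 1847 t [-9.8  8.3] z [14.7 20.9]
wrist -20 1746 t [-9.9  8.3] z [15.  20.9]
wrist 20 1381 t [-9.4  8.2] z [15.1 20.8]
wrist 30 658 t [-10.8   9.5] z [12.1 20.5]
t [-3.6, -2.1, 70.5] r [-0.0, 0.0, -0.0] rows 1.4 0.0
```

Call:
arm_command(steps=[{"translation": [-4.5, -2, 20], "rotation": [0, 0, 0], "claw": 18}, {"translation": [-4.5, -2, 40], "rotation": [0, 0, 0], "claw": 18}, {"translation": [-4.5, -2, 58], "rotation": [0, 0, 0], "claw": 18}, {"translation": [-4.5, -2, 70], "rotation": [0, 0, 0], "claw": 18}, {"translation": [-4.5, -2, 70], "rotation": [0, 0, 0], "claw": 18}])

```text
clock: 23.4
tool_pos: [0.5971, 0.0097, 0.059]
orientation: [179.9, 0.0, -81.2]
force: [-0.0, -0.0, -0.8]
opening: 0.023
gripper_force: 30.0
```

```bash
python3 - <<'E'
from h import *
p,r=pose(); print(p,ctrl.get_obs()["force"]); plan(onb(43,11,.0538),tool(0,yBd))
E
```

```text
[0.59709083 0.00967764 0.05903081] [-0.01319238 -0.04804413 -0.77426384]
t [-0.1, -0.8, 5.2] r [0.03, 0.0, -0.01] rows 0.1 0.0
```

Call:
arm_command(steps=[{"translation": [0, -0.8, 1.5], "rotation": [0, 0, 0], "claw": 18}, {"translation": [0, -0.8, 3], "rotation": [0, 0, 0], "claw": 18}, {"translation": [0, -0.8, 4.3], "rotation": [0, 0, 0], "claw": 18}, {"translation": [0, -0.8, 4.3], "rotation": [0, 0, 0], "claw": 18}])

```text
clock: 23.8
tool_pos: [0.5993, 0.011, 0.0564]
orientation: [-179.9, 0.0, -81.2]
force: [1.0, 0.0, -0.7]
opening: 0.0232
gripper_force: 30.0
```

Call:
arm_command(steps=[{"translation": [0, 0, 0.6], "rotation": [0, 0, 0], "claw": 18}, {"translation": [0, 0, 1.2], "rotation": [0, 0, 0], "claw": 18}, {"translation": [0, 0, 1.2], "rotation": [0, 0, 0], "claw": 18}])

```text
clock: 24.1
tool_pos: [0.5991, 0.0109, 0.0548]
orientation: [-180.0, 0.0, -81.2]
force: [0.1, 0.0, -1.2]
opening: 0.0232
gripper_force: 30.0
```

Call:
arm_command(steps=[{"translation": [0, 0.5, 0.6], "rotation": [0, 0, 0], "claw": 18}, {"translation": [0, 0.5, 1.2], "rotation": [0, 0, 0], "claw": 18}, {"translation": [0, 0.5, 1.2], "rotation": [0, 0, 0], "claw": 18}])

```text
clock: 24.4
tool_pos: [0.5986, 0.0109, 0.0539]
orientation: [-180.0, 0.0, -81.2]
force: [-1.7, 1.0, 2.7]
opening: 0.0232
gripper_force: 30.0
```

Call:
arm_command(steps=[{"translation": [0, 0, 0.5], "rotation": [0, 0, 0], "claw": 18}, {"translation": [0, 0, 0.8], "rotation": [0, 0, 0], "claw": 18}, {"translation": [0, 0, 0.8], "rotation": [0, 0, 0], "claw": 18}])

```text
clock: 24.7
tool_pos: [0.5986, 0.0108, 0.0538]
orientation: [-180.0, 0.0, -81.2]
force: [-4.5, 1.2, 9.3]
opening: 0.0232
gripper_force: 30.0
```

Call:
arm_command(steps=[{"translation": [0, 0, -0.5], "rotation": [0, 0, 0], "claw": 24}, {"translation": [0, 0, -0.5], "rotation": [0, 0, 0], "claw": 28}, {"translation": [0, 0, -0.5], "rotation": [0, 0, 0], "claw": 30}, {"translation": [0, 0, -0.5], "rotation": [0, 0, 0], "claw": 30}])

```text
clock: 25.1
tool_pos: [0.5986, 0.0108, 0.0531]
orientation: [-180.0, 0.0, -81.2]
force: [0.4, -0.3, 0.1]
opening: 0.0299
gripper_force: 0.0
```

Call:
arm_command(steps=[{"translation": [0, 0, -6], "rotation": [0, 0, 0], "claw": 30}, {"translation": [0, 0, -15], "rotation": [0, 0, 0], "claw": 30}, {"translation": [0, 0, -40], "rotation": [0, 0, 0], "claw": 30}, {"translation": [0, 0, -80], "rotation": [0, 0, 0], "claw": 30}, {"translation": [-50, 0, -120], "rotation": [0, 0, 0], "claw": 50}])

```text
clock: 25.6
tool_pos: [0.5932, 0.0471, 0.1672]
orientation: [-179.9, -0.0, -81.4]
force: [1.5, 0.9, -0.3]
opening: 0.0337
gripper_force: 0.0
```

Call:
arm_command(steps=[{"translation": [-30, 30, -30], "rotation": [0, 0, 0], "claw": 50}, {"translation": [-30, 30, -30], "rotation": [0, 0, 0], "claw": 50}, {"translation": [-30, 30, -30], "rotation": [0, 0, 0], "claw": 50}])

```text
clock: 25.9
tool_pos: [0.5584, 0.0753, 0.1966]
orientation: [-179.8, 0.1, -81.1]
force: [0.8, 0.2, -0.1]
opening: 0.0491
gripper_force: 0.0
```

```bash
python3 - <<'E'
from h import *
o=ctrl.get_obs(); print(pose()[0],o["force"].round(1))
im,d,C=grab("wrist"); save("w10",im); P=cloud(d,C)
L=(P-np.r_[bc,0])@R.from_euler('z',yBd,degrees=True).as_matrix()*1000; x,y,z=L[...,0],L[...,1],L[...,2]
g=(d>.1)&(z>76)&(z<88)&(abs(x)<15)&(abs(y)<50); print("bar",cv2.minAreaRect(L[g][:,:2].astype(np.float32)),np.median(z[g]))
m=(d>.1)&(np.hypot(x+43,y-45)<28)&(z>84)&(z<99); print("pot",cv2.minEnclosingCircle(L[m][:,:2].astype(np.float32)),np.median(z[m]))
s=(d>.1)&(abs(x-43)<25)&(abs(y)<90)&(z>54)&(z<82)
for y0 in range(-80,75,10):
    w=s&(abs(y-y0)<4)
    if w.sum()>10: print(y0,w.sum(),np.percentile(x[w],[3,97]).round(1),np.percentile(z[w],95).round(1))
pu=s&(im[...,2].astype(int)-im[...,1]>22)
for a in(1,-1):
    q=y[pu&(a*y>20)]
    if len(q): print("purple",a,len(q),np.percentile(q,[1,99]).round(1))
b=(d>.1)&(im.min(-1)>90)&(abs(z-49)<7)&(abs(x)<70)&(abs(y)<80); q=L[b]; co=np.linalg.lstsq(np.c_[q[:,:2],np.ones(len(q))],q[:,2],rcond=None)[0]; print("board tilt deg",np.degrees(co[:2]).round(2),co[2].round(1))
E
```

```text
[0.55841261 0.0752537  0.19656217] [ 0.8  0.2 -0.1]
bar ((0.0863037109375, 0.08842849731445312), (75.61559295654297, 12.067255020141602), 89.7425537109375) 81.72351323580823
pot ((-42.256065368652344, 45.336631774902344), 18.822154998779297) 91.99575801977485
-60 96 [38.1 48.2] 68.5
-50 249 [38.2 47.9] 68.8
-40 241 [38.3 48.1] 68.6
-30 723 [25.1 61.1] 75.5
-20 525 [32.3 54. ] 74.6
-10 507 [32.  53.8] 74.7
0 506 [32.1 53.9] 74.6
10 479 [32.2 53.9] 74.5
20 457 [32.3 54.1] 74.5
30 445 [32.4 54. ] 74.5
40 432 [32.5 54.1] 74.4
50 408 [32.7 53.9] 74.3
60 138 [39.9 47.3] 66.9
purple 1 170 [55.3 65.6]
purple -1 723 [-58.7 -34.6]
board tilt deg [-0.    0.02] 50.1
```

```bash
python3 -c "
from plant import ctrl
print(ctrl.close_job())"
```

```text
the job is handed in; nothing more can be done
None
```

The job is handed in, though no verdict came back: the last wrist view shows the board level in the box, the small pot and the thick syringe each within about 1 mm of their marks, and the gripper clear of everything.

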